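# Roll down a new printed dial on the clockmaker's easel

## Task

The new self-adhesive dial has been laid on its plate on the sloping easel, its left edge held under the clamp strip. Take the hand roller from its rest and press the dial down with it in one unbroken pass, from close beside the clamp strip to the free right-hand edge, with the roller flat on the dial, covering its full height, and a steady pressure of about 10 N (never more than 20 N). Then stand the roller back upright on its wooden rest and leave it there; do not disturb the movement, loupe and screwdriver lying about.

Things in the scene. Friction and masses are not known exactly. Their poses are not given: they have to be found in the camera images.
- dial (a point): White rectangular dial with black baton marks, 150 mm wide (its y) by 84 mm high (its x), on a 3 mm brass plate fixed to the easel's board. Origin: centre of the printed face; z out of the face, x up the slope (away from the robot), y to the left seen from the robot. Clamp strip from y = +76 mm, free right edge at y = -75 mm. Slopes 27 to 37 degrees from level, low edge towards the robot.
- dial_board: The easel's plywood board with dial and clamp strip, locked at its slope. Origin: middle of the hinge line at its low edge; axes as the dial's, whose centre is at x = 112, z = 17 mm. Board surface 3 mm below the dial's face, 214 x 232 mm. In the dial's axes the dark steel clamp strip spans y = +76 to +94, x = -65 to +65 mm, 7 mm high, its two nuts 14 mm high at x = -50 and +50 mm.
- roller: Hand roller, 0.4 to 0.55 kg: wooden bar handle over a black rubber drum. Origin: its middle, level with the undersides of its two aluminium cheeks. x along drum and handle, z up to the handle, y the way it rolls. Handle 150 mm long, 22 mm thick (y), z = 40 to 66 mm. Cheeks at x = -66 and +66 mm, 6 mm thick, 32 mm along y. Drum centre at z = +2 mm unloaded; it can rise 8 mm.
- roller_grip (a point): The middle of the roller's wooden handle, z = 53 mm in the roller's frame: the place to grip it, fingers closing along the roller's y on its two flat sides, 22 mm apart.
- drum: The roller's rubber drum, 36 mm in diameter, 102 mm long, free to spin about its x axis (its length). Origin: its centre. Unloaded, its lowest line is 16 mm below the cheeks' undersides. On the dial it starts to give at about 2 N (weight and springs), then 2 N per mm (4 mm of travel is 10 N), and bottoms at 8 mm (18 N); it also rocks up to 0.1 rad (6 N m per rad) to lie flat.
- springs (a joint): Travel of the drum's springs in m: 0 unloaded, 0.004 at about 10 N, 0.008 fully home.
- rest: The roller's wooden rest, fixed: a 178 x 92 mm base (x by y) with two rails, tops 34 mm above the bench, at 57 to 83 mm either side along x, 60 mm clear along y between 8 mm high end stops. Origin: centre of its underside. The roller stands with a cheek on each rail, its x along the rest's x (either way round), the drum hanging between the rails.
- rest_seat (a point): Middle of the rest at the height of the rail tops (34 mm): where the roller's origin lies when it stands on the rest.
- parts_tray: Wooden tray of clock wheels, 150 x 100 mm, 22 mm high, fixed to the bench. Origin: centre of its underside.
- movement: Brass clock movement, 40 x 62 x 93 mm high, standing loose beyond the easel. Origin: centre of its underside. Not to be disturbed.
- loupe: Black eyeglass loupe, 34 mm wide, 37 mm high, standing loose. Origin: centre of its underside. Not to be disturbed.
- screwdriver: Screwdriver 150 mm long lying loose on the bench right of the easel. Origin: near its middle. Not to be disturbed.
Not all that is in view belongs to the job. Leave any purple look-alike of the roller alone. Leave any yellow look-alike of the rest alone.

How it is judged:
By the outcome, as a careful person would: the job done as asked, in the order asked, and still so for the second after the job is handed in, with the robot touching nothing.
It also fails if it takes over 61 s, if anything falls off the work surface, if the arm or the gripper's body presses on something with over 40 N, if the wrist force passes 120 N, or if a joint passes its speed limit or range.

## Robot

A 6-joint arm with a two-finger parallel gripper is mounted at the origin on the work surface. World frame = base frame: x ahead of the robot, y to its left, z up, the work surface at z = 0. Lengths are in m, angles in degrees, forces in N, time in s.
With the tool pointing down it reaches from about 0.4 to 0.825 m from the base axis. Payload 7 kg.
Tool frame: the origin (TCP) lies between the finger pads; the fingertips stand 11 mm ahead of it and the grasp point (between the pads) lies 8 mm behind it (r.tcp_to_tips is the distance from the TCP to the fingertips, in m); x points along the fingers, y is the direction in which the jaws open and shut, and the axes are right-handed (so a half turn about x gives the same grasp; the last joint's range is limited). The gripper opens to 88 mm and grips with 3 to 60 N. Pads are 19 mm wide; open, the fingers measure 130 mm over their backs; the gripper's body (78 mm by 193 mm) begins 47 mm behind the grasp point.
Start: joints at [90.017, 20.546, 0.682, 0, -70.136, -16.507], TCP at [0.192, 0.647, 0.2] pointing down, gripper open.
Joint ranges: [-176.03, 176.03], [-82.01, 121.73], [-58.28, 71.71], [-173.87, 95.51], [-174.79, -0.11], [-173.66, 173.66]. Speed limits (degrees/s): [136.94, 136.94, 172.46, 180, 180, 180].

## Interface

Orientations are given as [roll, pitch, yaw] about the fixed x, y, z axes, in that order (R = Rz(yaw) Ry(pitch) Rx(roll)).
In Python, from plant import r gives the robot as it stands.
- The arm moves only by the tool arm_command, never from a script. Its argument "plan" is a list of rows, each an object of numbers: "dx", "dy", "dz": the shift along the tool's x, y, z each as a share of 0.02 m, from -1 to 1; "wx", "wy", "wz": the turn, a rotation vector about the tool's x, y, z each as a share of 0.08 rad, from -1 to 1. In form: [{"dx": .., "dy": .., "dz": .., "wx": .., "wy": .., "wz": ..}, ...]. A call has 1 to 20 rows; each row shifts and turns the pose as measured when the row begins, along the tool's axes as they then stand; what a row does not reach is not made up. A row lasts 1/12 s, in which the tool goes at most 41.7 mm and 7.16 degrees, less where a joint would pass 70% of its speed; a pose out of reach is approached as far as the arm can. A call with a number of a shift or a turn outside -1 to 1 is refused whole. A call with a gripper value outside its range is refused whole. "fingers" is the closure, from -1 (fully open) to 1 (shut), so that 0 is half open, set as the call begins (left out, the last holds). The fingers move at their own pace and stop on an object; "force" is the grip in N (left out, the last holds). Time passes only in rows, so rows that do not move let the fingers close. It gives the time, the measured TCP pose, the force and the opening at its end, in the units of the state.
- r.get_state(): the state, without advancing time (a new reading comes with each control period).
- r.capture(name): name is "scene" or "top" or "wrist"; returns (picture, depth): 420x560x3 uint8, red, green, blue; 420x560 float32, m along the optical axis (not along the pixel's ray), 0 where there is no reading.
- r.camera_model(name): a dict with "vertical_fov" (degrees; the focal length in pixels is half the picture's height over the tangent of half this angle, whatever the lens; pixels are square), "cx", "cy" (the principal point, pixels), "R" (3x3) and "t" (3): a world point X has camera coordinates R X + t. Camera axes: x right, y down, z forward; pixel columns grow to the right and rows downward; lengths in m; the calibration is good to about 2 mm. The wrist camera is an equidistant fisheye: a pixel r from the principal point sees the ray r / f radians off the axis. A picture is of the moment at which its call begins: read the wrist's pose just before it. camera_model takes no time and is no camera call; for the wrist camera it gives the pose at the moment of the call.
- r.close_job(): hands the job in, once; it reports no verdict.
Trained networks look in the newest picture that a camera, given by its name, has taken for a name from the list of things; names that differ only in an ending like _2 or _b are one class to them, and where a whole thing is asked for, a point or a joint stands for the part that bears it (a point fixed in the world has none). Each returns a list of dicts, best first, with "score" (0 to 1); they miss things now and then, are a little off and sometimes report something else, mostly with a low value. They report only what shows in the picture. A call takes as long as a camera call. They do not tell look-alikes from the thing itself.
- r.cut_out(camera, query): "mask" (420x560 bool, what is visible of it) and "bbox" ([left, top, width, height] in pixels, round what is visible of it).
- r.spot_point(camera, query): "centre" ([column, row] in pixels: a listed point, or the origin of a listed thing).
The state is a dict: "time_s": time; "joints": joint angles; "qd": joint speeds; "joint_torque": joint torques, N m; "tcp_pos": TCP position; "eef_rot": TCP orientation; "contact_force": force on the tool from outside, world axes, zero at the start; "moment": the same for the moment, N m; "gripper_width": finger opening in m.
Only numpy, scipy, OpenCV 4.12 (cv2) and the standard library are available. Lean on these libraries where they do the work, as an engineer would, in place of code of your own. Each camera call takes 0.05 s, during which the arm holds its last target.

## Working session

There is one attempt and no reset: what is moved stays moved. The work goes in short steps, Python scripts to look and compute and a tool call to move; the robot and the scene stay as the last step left them, time stands still between calls to the robot, and variables do not carry over. Pictures are saved under pics/ and viewed, and the job is handed in when it is done.

Besides the shell and the picture viewer there is one more tool, called after "Request:" by a JSON object that holds its "op" and its "data", one argument or row to a line. arm_command: Moves the arm, as the interface text tells. Shift numbers are shares of 0.02 m and turn numbers shares of 0.08 rad, none past 1 either way. Its arguments: {"type":"object","properties":{"plan":{"type":"array","items":{"type":"object","properties":{"dx":{"type":"number"},"dy":{"type":"number"},"dz":{"type":"number"},"wx":{"type":"number"},"wy":{"type":"number"},"wz":{"type":"number"}}}},"fingers":{"type":"number"},"force":{"type":"number"}},"required":["plan"]}

```bash
ls; mkdir -p pics; python3 - <<'E'
from plant import r
import cv2,numpy as np
s=r.get_state(); print(s)
for n in ("scene","top","wrist"):
    p,d=r.capture(n); m=r.camera_model(n); print(n,m)
    cv2.imwrite(f"pics/{n}0.png",p[:,:,::-1]); np.savez(f"pics/{n}0.npz",p=p,d=d,R=m["R"],t=m["t"],f=m["vertical_fov"],cx=m["cx"],cy=m["cy"])
E
```

```text
pics
{'time_s': 0.0, 'joints': array([ 9.00190354e+01,  2.05930544e+01,  6.32851746e-01, -2.00088835e-02,
       -7.01355386e+01, -1.65070291e+01]), 'qd': array([-0.00910678,  0.041688  , -0.03309785,  0.00837224, -0.01259486,
        0.04685193]), 'joint_torque': array([-1.24635430e-03, -5.82716024e+01,  2.93052703e+01,  6.99711710e+00,
        6.86164465e-03, -1.74298307e-04]), 'tcp_pos': array([0.19145211, 0.64671516, 0.1985978 ]), 'eef_rot': array([  95.39375309,   89.9024279 , -101.10105536]), 'contact_force': array([0.16482854, 0.82571032, 0.74046543]), 'moment': array([-0.03894363, -0.02488877, -0.01941259]), 'gripper_width': 0.08788785468100001}
scene {'vertical_fov': 56.429069644404684, 'cx': 283.1420389829166, 'cy': 215.44979861524874, 'R': array([[-0.86565434,  0.50054927,  0.00964305],
       [ 0.33622416,  0.59552456, -0.72959154],
       [-0.37093919, -0.62833185, -0.68381518]]), 't': array([ 0.39338369, -0.15391993,  1.43474425])}
top {'vertical_fov': 48.04533884960972, 'cx': 280.8678295279504, 'cy': 214.7268136717367, 'R': array([[ 0.02995064, -0.99927537,  0.0234883 ],
       [-0.99654599, -0.03167323, -0.07676517],
       [ 0.07745349, -0.021108  , -0.9967725 ]]), 't': array([0.05090007, 0.51681196, 1.24103168])}
wrist {'vertical_fov': 65.70646984690485, 'cx': 278.8424000912472, 'cy': 208.20707211459492, 'R': array([[-2.82984322e-01, -9.59124471e-01,  3.50061665e-04],
       [-9.15462250e-01,  2.70210859e-01,  2.98186116e-01],
       [-2.86092191e-01,  8.40615276e-02, -9.54507683e-01]]), 't': array([ 0.67512704, -0.03622536,  0.39167799])}
```

View pics/scene0.png

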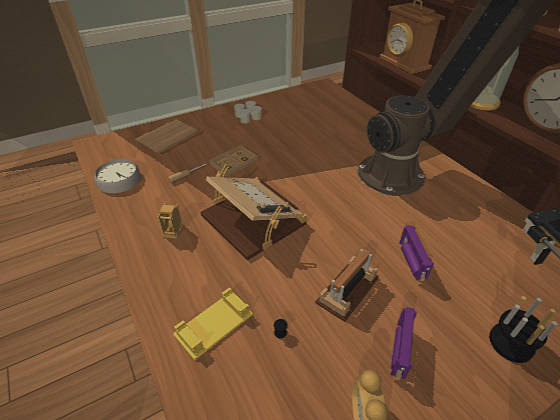

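View pics/top0.png

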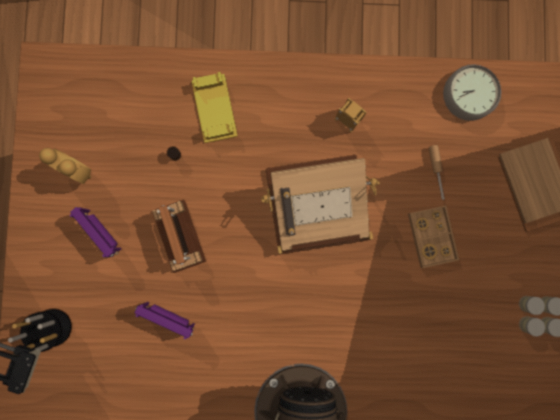

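View pics/wrist0.png

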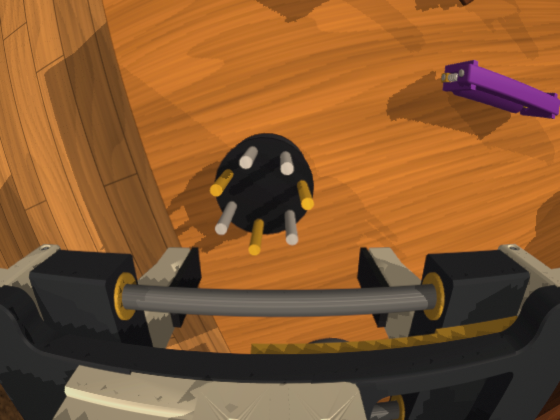

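The scene shows the real roller on its brown rest at top (177,237), scene (350,280). The look-alikes are purple rollers at top (95,232) and (165,320), and a yellow rest at top (214,107). The dial is at top (322,206), with its clamp at (288,211). The movement is at (351,114), the loupe at (174,153) and the screwdriver at (438,170). I choose the wooden roller at (177,237) and will check it in a crop while measuring.

```bash
cat > h.py <<'E'
import numpy as np,cv2
from scipy.spatial.transform import Rotation as Ro
def load(n):
    z=np.load(f"pics/{n}.npz"); return {k:z[k] for k in z.files}
def cloud(v):
    f=210/np.tan(np.radians(v["f"]/2)); d=v["d"]; h,w=d.shape
    u,vv=np.meshgrid(np.arange(w),np.arange(h))
    C=np.stack([(u-v["cx"])/f*d,(vv-v["cy"])/f*d,d],-1)
    W=(C-v["t"])@v["R"]
    W[d==0]=np.nan; return W
def proj(v,X):
    f=210/np.tan(np.radians(v["f"]/2)); c=np.asarray(X)@v["R"].T+v["t"]
    return np.stack([c[...,0]/c[...,2]*f+v["cx"],c[...,1]/c[...,2]*f+v["cy"]],-1)
E
python3 - <<'E'
from h import *
from plant import r
v=load("top0"); W=cloud(v); sc=load("scene0"); WS=cloud(sc)
for (u,w) in [(177,237),(322,206),(288,211),(351,114),(174,153),(438,170),(434,237),(214,107),(250,240),(95,232),(165,320)]: print((u,w),W[w,u].round(4))
out={}
for cam in ("top","scene"):
  for q in ("roller_grip","rest_seat","dial","roller","rest","drum","dial_board"):
    for o in r.spot_point(cam,q)[:3]: print(cam,q,round(o["score"],2),np.round(o["centre"],1))
  for q in ("dial","roller","rest"):
    for i,o in enumerate(r.cut_out(cam,q)[:4]):
        print(cam,q,i,round(o["score"],2),o["bbox"]); out[f"{cam}_{q}_{i}"]=o["mask"]
np.savez("pics/masks0.npz",**out)
a=cv2.resize(v["p"][180:300,120:240,::-1],None,fx=5,fy=5,interpolation=3)
cv2.imwrite("pics/crop_top.png",a)
b=cv2.resize(sc["p"][235:325,300:420,::-1],None,fx=6,fy=6,interpolation=3); cv2.imwrite("pics/crop_sc.png",b)
print(r.get_state()["time_s"])
E
```

```text
(177, 237) [0.4454 0.3265 0.0901]
(322, 206) [ 0.5341 -0.0342  0.0992]
(288, 211) [0.5183 0.0511 0.1046]
(351, 114) [ 0.7737 -0.1036  0.0954]
(174, 153) [0.669  0.3556 0.0351]
(438, 170) [ 0.65   -0.3555  0.0213]
(434, 237) [ 0.4686 -0.3508  0.0059]
(214, 107) [0.8039 0.2577 0.014 ]
(250, 240) [ 0.4455  0.1478 -0.0023]
(95, 232) [0.4518 0.5332 0.0827]
(165, 320) [0.2388 0.3481 0.0818]
top roller_grip 0.85 [171.3 236.8]
top roller_grip 0.84 [161.7 319.3]
top roller_grip 0.57 [ 94.5 231.7]
top rest_seat 0.94 [213.2 106.2]
top rest_seat 0.88 [174.4 234.3]
top dial 0.7 [324.3 242.1]
top dial 0.7 [430.5 235.7]
top dial 0.65 [322.3 202.8]
top roller 0.73 [174.3 234.3]
top roller 0.72 [166.9 318.7]
top roller 0.68 [101.  235.1]
top rest 0.94 [215.4 108.2]
top rest 0.63 [177.3 239.3]
top drum 0.84 [102.3 233.9]
top drum 0.84 [167.2 319.6]
top drum 0.45 [177.1 237.1]
top dial_board 0.9 [324.6 242.6]
top dial_board 0.27 [178.5 235.4]
top dial 0 0.59 [261.0, 158.0, 116.7, 91.3]
top roller 0 0.95 [159.4, 205.4, 31.6, 59.4]
top roller 1 0.81 [73.2, 208.4, 46.8, 50.1]
top roller 2 0.59 [133.1, 304
[... 397 characters left out ...]
9 [348.  282.5]
scene dial 0.67 [253.1 195. ]
scene roller 0.93 [401.5 348.2]
scene roller 0.71 [346.8 282.4]
scene roller 0.71 [410.7 257. ]
scene rest 0.93 [215.5 325.9]
scene rest 0.82 [347.8 293.8]
scene drum 0.72 [414.4 261.4]
scene drum 0.71 [403.4 349.6]
scene drum 0.53 [349.3 280.3]
scene dial_board 0.98 [280.1 201.1]
scene dial 0 0.75 [204.7, 171.8, 98.1, 52.9]
scene roller 0 0.88 [328.6, 250.8, 45.5, 50.4]
scene roller 1 0.67 [400.8, 222.1, 32.8, 60.1]
scene roller 2 0.59 [390.6, 307.1, 25.5, 73.0]
scene roller 3 0.42 [207.2, 177.1, 97.2, 49.1]
scene rest 0 0.84 [174.3, 290.2, 81.1, 69.7]
scene rest 1 0.58 [317.0, 259.0, 62.3, 63.5]
scene rest 2 0.22 [166.5, 169.1, 24.1, 19.9]
1.15
```

View pics/crop_top.png

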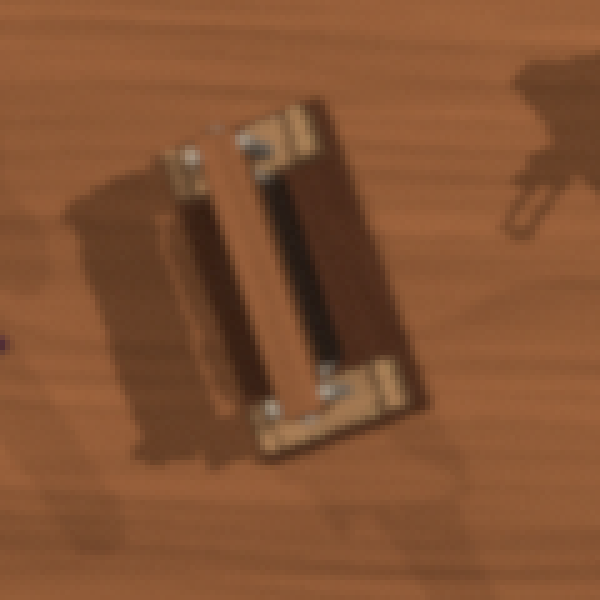

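View pics/crop_sc.png

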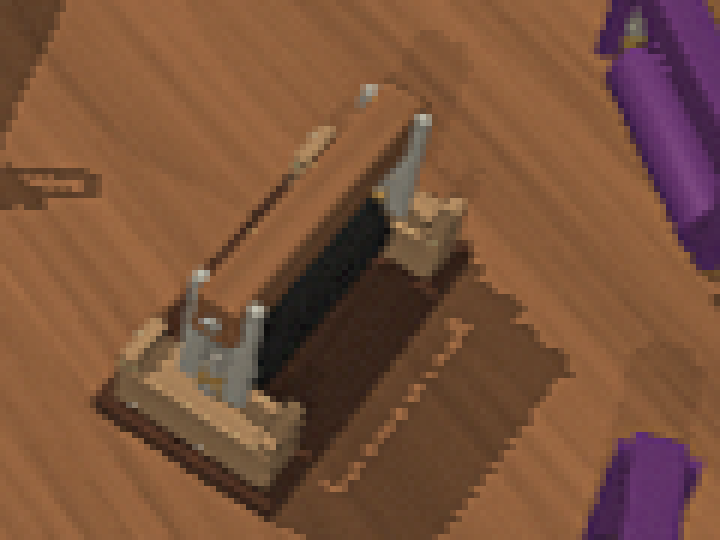

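The crops confirm it: wooden handle, aluminium cheeks and a black drum on the brown rest. The purple ones are separate. Next I fit the geometry.

```bash
python3 - <<'E'
from h import *
v=load("top0"); W=cloud(v); S=load("scene0"); WS=cloud(S)
def handle(W,tag):
    P=W.reshape(-1,3); 
    m=(np.abs(P[:,0]-.4450)<.11)&(np.abs(P[:,1]-.33)<.09)
    Q=P[m&(P[:,2]>.085)&(P[:,2]<.115)]
    z=np.median(Q[:,2]); print(tag,len(Q),"z",np.percentile(Q[:,2],[5,50,95]).round(4))
    rect=cv2.minAreaRect(Q[:,:2].astype(np.float32)); print(rect)
    c=Q[:,:2].mean(0); u,s,vt=np.linalg.svd(Q[:,:2]-c); 
    print(" c",c.round(4),"dir",vt[0].round(3),"ang",np.degrees(np.arctan2(vt[0,1],vt[0,0])).round(2),"ext",np.ptp((Q[:,:2]-c)@vt.T,axis=0).round(4))
    q=(Q[:,:2]-c)@vt.T; print(" mid",(c+vt.T@((q.max(0)+q.min(0))/2)).round(4))
handle(W,"top"); handle(WS,"scene")
# bench check
for n,w in(("top",W),("sc",WS)):
    P=w.reshape(-1,3);m=(abs(P[:,0]-.35)<.03)&(abs(P[:,1]-.15)<.05); print(n,"bench z",np.nanmedian(P[m][:,2]).round(4))
# rest rails z ~.034
for n,w in(("top",W),("sc",WS)):
    P=w.reshape(-1,3);m=(np.abs(P[:,0]-.44)<.12)&(np.abs(P[:,1]-.32)<.09)&(P[:,2]>.027)&(P[:,2]<.048)
    print(n,"rails",m.sum(),cv2.minAreaRect(P[m][:,:2].astype(np.float32)))
    m=(np.abs(P[:,0]-.44)<.12)&(np.abs(P[:,1]-.32)<.09)&(P[:,2]>.006)&(P[:,2]<.05)
    print(n,"base+",m.sum(),cv2.minAreaRect(P[m][:,:2].astype(np.float32)))
# dial: white pixels
for n,vv,w in(("top",v,W),("sc",S,WS)):
    hsv=cv2.cvtColor(vv["p"],cv2.COLOR_RGB2HSV)
    x=w[...,0];y=w[...,1];z=w[...,2]
    reg=(abs(x-.54)<.13)&(abs(y+.03)<.14)&(z>.05)&(z<.17)
    wh=reg&(hsv[...,1]<60)&(hsv[...,2]>130)
    n_,lab,st,_=cv2.connectedComponentsWithStats(wh.astype(np.uint8)); k=1+np.argmax(st[1:,4]); wh=lab==k
    hull=cv2.convexHull(np.argwhere(wh)[:,::-1].astype(np.int32)); hm=np.zeros(wh.shape,np.uint8); cv2.fillPoly(hm,[hull],1)
    Q=w[(hm>0)&~np.isnan(x)]; c=Q.mean(0); 
    for _ in range(4):
        u,s,vt=np.linalg.svd(Q-c,full_matrices=False); res=(Q-c)@vt[2]; k=abs(res)<.005; Q=Q[k]; c=Q.mean(0)
    nn=vt[2]*np.sign(vt[2][2]); print(n,wh.sum(),"c",c.round(4),"n",nn.round(4),"slope",np.degrees(np.arccos(nn[2])).round(2),"rms",res[k].std().round(4))
    ex=np.array([0,0,1.])-nn*nn[2]; ex/=np.linalg.norm(ex); ey=np.cross(nn,ex)
    q=np.stack([(Q-c)@ex,(Q-c)@ey],1).astype(np.float32); print("  ex",ex.round(4),"ey",ey.round(4)); rc=cv2.minAreaRect(q);print("  rect in ex,ey",rc, "c3",(c+ex*rc[0][0]+ey*rc[0][1]).round(4))
    # board fit
    wd=reg&~wh; 
E
```

```text
top 606 z [0.0915 0.0997 0.1035]
((0.45206567645072937, 0.3400501012802124), (0.1551070213317871, 0.032456375658512115), 19.982868194580078)
 c [0.4515 0.339 ] dir [-0.936 -0.352] ang -159.38 ext [0.1551 0.0333]
 mid [0.452  0.3404]
scene 527 z [0.0883 0.0985 0.1011]
((0.4531615376472473, 0.34251847863197327), (0.15338091552257538, 0.0329558327794075), 20.962703704833984)
 c [0.4577 0.3461] dir [0.938 0.347] ang 20.33 ext [0.1534 0.0331]
 mid [0.4534 0.3419]
top bench z 0.0003
sc bench z -0.0008
top rails 524 ((0.45171430706977844, 0.3396405577659607), (0.16613450646400452, 0.07649967074394226), 21.599306106567383)
top base+ 1570 ((0.43909502029418945, 0.32094910740852356), (0.17569595575332642, 0.23236384987831116), 89.32257080078125)
sc rails 579 ((0.4512602686882019, 0.3415560722351074), (0.1688627153635025, 0.0770413875579834), 21.8945369720459)
sc base+ 1414 ((0.4521836042404175, 0.341932475566864), (0.17796307802200317, 0.09214963763952255), 21.60498809814453)Traceback (most recent call last):
  File "<stdin>", line 28, in <module>
    return _wrapfunc(a, 'argmax', axis=axis, out=out, **kwds)
    return bound(*args, **kwds)
ValueError: attempt to get argmax of an empty sequence
```

```bash
cat > dialfit.py <<'E'
from h import *
def fit(vv,w,verbose=1,off=0):
    hsv=cv2.cvtColor(vv["p"],cv2.COLOR_RGB2HSV)
    x=w[...,0];y=w[...,1];z=w[...,2]
    reg=(abs(x-.54)<.15)&(abs(y+.03)<.15)&(z>.03)&(z<.19)
    S=hsv[...,1].astype(int);V=hsv[...,2]
    wh=reg&(S<75)&(V>115)
    n_,lab,st,_=cv2.connectedComponentsWithStats(wh.astype(np.uint8)); print(st[1:][st[1:,4]>30]); k=1+np.argmax(st[1:,4]); wh=lab==k
    hull=cv2.convexHull(np.argwhere(wh)[:,::-1].astype(np.int32)); hm=np.zeros(wh.shape,np.uint8); cv2.fillPoly(hm,[hull],1)
    Q=w[(hm>0)&~np.isnan(x)]; c=Q.mean(0)
    for _ in range(4):
        u,s,vt=np.linalg.svd(Q-c,full_matrices=False); res=(Q-c)@vt[2]; k=abs(res)<.005; Q=Q[k]; c=Q.mean(0)
    nn=vt[2]*np.sign(vt[2][2]); print(wh.sum(),"c",c.round(4),"n",nn.round(4),"slope",np.degrees(np.arccos(nn[2])).round(2),"rms",res[k].std().round(4))
    ex=np.array([0,0,1.])-nn*nn[2]; ex/=np.linalg.norm(ex); ey=np.cross(nn,ex)
    q=np.stack([(Q-c)@ex,(Q-c)@ey],1).astype(np.float32); print("  ex",ex.round(4),"ey",ey.round(4)); rc=cv2.minAreaRect(q);print("  rect in ex,ey",rc, "c3",(c+ex*rc[0][0]+ey*rc[0][1]).round(4),"axis-ang ex yaw",np.degrees(np.arctan2(ex[1],ex[0])).round(2))
    # board
    B=w[reg]; dd=(B-c)@nn; a=(B-c)@ex; b=(B-c)@ey
    m=(abs(dd+.003)<.0035)&(abs(a)<.12)&(abs(b)<.14)
    Bq=B[m]; cb=Bq.mean(0)
    for _ in range(4):
        u,s,vt=np.linalg.svd(Bq-cb,full_matrices=False); res=(Bq-cb)@vt[2]; k=abs(res)<.004; Bq=Bq[k]; cb=Bq.mean(0)
    nb=vt[2]*np.sign(vt[2][2]); q=np.stack([(Bq-c)@ex,(Bq-c)@ey],1).astype(np.float32)
    print("  board n",nb.round(4),"slope",np.degrees(np.arccos(nb[2])).round(2),"yaw",np.degrees(np.arctan2(-nb[1],-nb[0])).round(2),"d",((cb-c)@nn).round(4),cv2.minAreaRect(q),(c+ex*cv2.minAreaRect(q)[0][0]+ey*cv2.minAreaRect(q)[0][1]).round(4))
    return c,nn,ex,ey
if __name__=="__main__":
    for n in("top0","scene0"):
        v=load(n); print(n); fit(v,cloud(v))
    v=load("top0"); hsv=cv2.cvtColor(v["p"],cv2.COLOR_RGB2HSV); print(hsv[198:214:4,296:350:6].tolist())
    a=cv2.resize(v["p"][150:260,255:385,::-1],None,fx=6,fy=5.4,interpolation=3); cv2.imwrite("pics/dcrop.png",a)
E
python3 dialfit.py
```

```text
top0
[[ 292  188   60   37 1628]]
1628 c [ 0.5339 -0.0333  0.0985] n [-0.4743 -0.0909  0.8756] slope 28.88 rms 0.002
  ex [0.86   0.1648 0.483 ] ey [-0.1883  0.9821 -0.    ]
  rect in ex,ey ((-0.0007211044430732727, -0.00028967857360839844), (0.08419311791658401, 0.1484244465827942), 0.6397687792778015) c3 [ 0.5333 -0.0337  0.0981] axis-ang ex yaw 10.85
  board n [-0.4701 -0.0909  0.8779] slope 28.61 yaw 10.94 d -0.0028 ((-0.0031139254570007324, 0.00045031309127807617), (0.27997681498527527, 0.22154410183429718), 89.44770050048828) [ 0.5311 -0.0334  0.097 ]
scene0
[[232 182  46  24 376]]
376 c [ 0.5355 -0.0364  0.0989] n [-0.4696 -0.0923  0.878 ] slope 28.59 rms 0.0009
  ex [0.8616 0.1693 0.4786] ey [-0.1928  0.9812  0.    ]
  rect in ex,ey ((-0.004424784332513809, -0.003951661288738251), (0.09659120440483093, 0.15030060708522797), 0.7278814315795898) c3 [ 0.5324 -0.041   0.0968] axis-ang ex yaw 11.12
  board n [-0.466  -0.0892  0.8803] slope 28.32 yaw 10.84 d -0.0027 ((-0.0051849111914634705, -0.0007314085960388184), (0.22281861305236816, 0.27844110131263733), 0.13626381754875183) [ 0.5312 -0.038   0.0964]
[[[17, 63, 163], [17, 64, 175], [17, 63, 174], [17, 64, 172], [17, 64, 174], [17, 63, 178], [17, 64, 176], [18, 64, 178], [17, 64, 176]], [[17, 64, 172], [17, 64, 176], [17, 64, 175], [17, 63, 175], [17, 63, 174], [17, 63, 174], [17, 63, 175], [17, 63, 177], [17, 65, 161]], [[17, 64, 171], [17, 64, 176], [17, 62, 176], [16, 64, 175], [17, 65, 145], [17, 64, 178], [17, 64, 178], [17, 63, 175], [17, 64, 176]], [[17, 65, 149], [17, 62, 173], [17, 63, 173], [17, 63, 174], [17, 63, 175], [17, 63, 177], [17, 64, 178], [17, 63, 177], [18, 63, 177]]]
```

```bash
python3 - <<'E'
from h import *
v=load("scene0"); cv2.imwrite("pics/dcrop_s.png",cv2.resize(v["p"][160:250,195:315,::-1],None,fx=6,fy=6,interpolation=3))
E
```

```text
(no output)
```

View pics/dcrop_s.png

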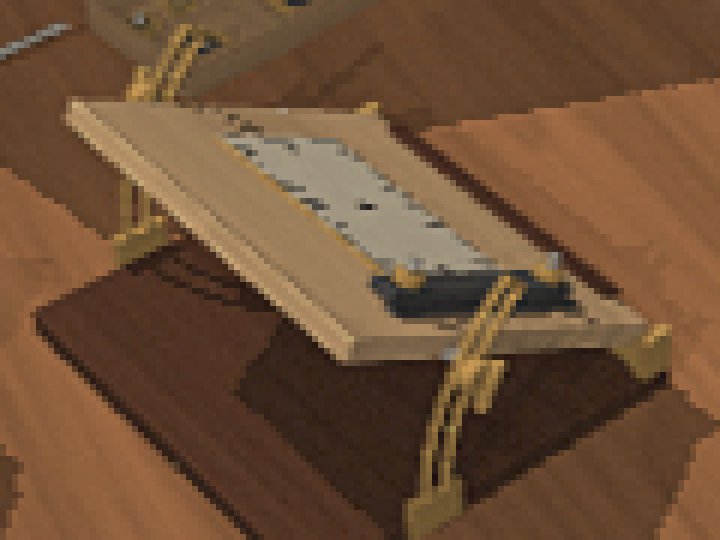

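```bash
cat >> h.py <<'E'
def pose(s):
    return np.array(s["tcp_pos"]),Ro.from_euler("xyz",s["eef_rot"],degrees=True).as_matrix()
def rel(s,p,R):
    p0,R0=pose(s); return R0.T@(np.asarray(p)-p0), Ro.from_matrix(R0.T@R).as_rotvec()
def show(s,p,R):
    d,w=rel(s,p,R); print("shift mm",(d*1e3).round(1),"units",(d/.02).round(2),"| rot units",(w/.08).round(2),"deg",np.degrees(w).round(2))
def toolR(xt,yt):
    xt=np.asarray(xt,float);xt/=np.linalg.norm(xt); yt=np.asarray(yt,float)-xt*np.dot(xt,yt); yt/=np.linalg.norm(yt)
    return np.stack([xt,yt,np.cross(xt,yt)],1)
def yawv(a): a=np.radians(a); return np.array([np.cos(a),np.sin(a),0])
E
python3 - <<'E'
from h import *
from plant import r
s=r.get_state(); p,R=pose(s); print(p.round(4)); print(R.round(3),"tool y yaw",np.degrees(np.arctan2(R[1,1],R[0,1])))
for y in (111,-69):
    Rt=toolR([0,0,-1],yawv(y)); show(s,[.4528,.341,.18],Rt)
W=cloud(load("top0")); P=W.reshape(-1,3); m=(abs(P[:,0]-.3)<.2)&(P[:,1]>.25)&(P[:,1]<.7); print(np.nanmax(P[m][:,2]))
E
```

```text
[0.1916 0.6472 0.1996]
[[ 0.    -0.284 -0.959]
 [-0.    -0.959  0.284]
 [-1.     0.    -0.   ]] tool y yaw -106.48595706887575
shift mm [  19.6  219.5 -337.3] units [  0.98  10.97 -16.87] | rot units [31.09 -0.    0.  ] deg [142.51  -0.     0.  ]
shift mm [  19.6  219.5 -337.3] units [  0.98  10.97 -16.87] | rot units [-8.18 -0.   -0.  ] deg [-37.49  -0.    -0.  ]
0.33963879019795973
```

Request:
{"op": "arm_command", "data": {
  "plan": [
    {"dy":0.65,"dz":-0.99},
    {"dy":0.65,"dz":-0.99},
    {"dy":0.65,"dz":-0.99},
    {"dy":0.65,"dz":-0.99},
    {"dy":0.65,"dz":-0.99},
    {"dy":0.65,"dz":-0.99},
    {"dy":0.65,"dz":-0.99},
    {"dy":0.65,"dz":-0.99},
    {"dy":0.65,"dz":-0.99},
    {"dy":0.65,"dz":-0.99},
    {"dy":0.65,"dz":-0.99},
    {"dy":0.65,"dz":-0.99},
    {"dy":0.65,"dz":-0.99},
    {"dy":0.65,"dz":-0.99}
  ],
  "fingers": -1
}}

```text
schema error: expected keys dx, dy, dz, wx, wy, wz
```

Request:
{"op": "arm_command", "data": {
  "plan": [
    {"wx":-1},
    {"wx":-1},
    {"wx":-1},
    {"wx":-1},
    {"wx":-1},
    {"wx":-1},
    {"wx":-1},
    {"wx":-1}
  ]
}}

```text
schema error: expected keys dx, dy, dz, wx, wy, wz
```

```bash
python3 - <<'E'
from h import *
from plant import r
s=r.get_state(); print(s["joints"].round(1),s["contact_force"].round(2),s["tcp_pos"].round(4))
show(s,[.4528,.341,.18],toolR([0,0,-1],yawv(-69)))
E
```

```text
[ 90.   20.5   0.7   0.  -70.1 -16.5] [-0.26 -0.26 -0.62] [0.1916 0.6472 0.1996]
shift mm [  19.6  219.5 -337.3] units [  0.98  10.97 -16.87] | rot units [-8.18 -0.   -0.  ] deg [-37.49  -0.    -0.  ]
```

Request:
{"op": "arm_command", "data": {
  "plan": [
    {"dx":0,"dy":0.65,"dz":-0.99,"wx":0,"wy":0,"wz":0},
    {"dx":0,"dy":0.65,"dz":-0.99,"wx":0,"wy":0,"wz":0},
    {"dx":0,"dy":0.65,"dz":-0.99,"wx":0,"wy":0,"wz":0},
    {"dx":0,"dy":0.65,"dz":-0.99,"wx":0,"wy":0,"wz":0},
    {"dx":0,"dy":0.65,"dz":-0.99,"wx":0,"wy":0,"wz":0},
    {"dx":0,"dy":0.65,"dz":-0.99,"wx":0,"wy":0,"wz":0},
    {"dx":0,"dy":0.65,"dz":-0.99,"wx":0,"wy":0,"wz":0},
    {"dx":0,"dy":0.65,"dz":-0.99,"wx":0,"wy":0,"wz":0},
    {"dx":0,"dy":0.65,"dz":-0.99,"wx":0,"wy":0,"wz":0},
    {"dx":0,"dy":0.65,"dz":-0.99,"wx":0,"wy":0,"wz":0},
    {"dx":0,"dy":0.65,"dz":-0.99,"wx":0,"wy":0,"wz":0},
    {"dx":0,"dy":0.65,"dz":-0.99,"wx":0,"wy":0,"wz":0},
    {"dx":0,"dy":0.65,"dz":-0.99,"wx":0,"wy":0,"wz":0},
    {"dx":0,"dy":0.65,"dz":-0.99,"wx":0,"wy":0,"wz":0}
  ],
  "fingers": -1
}}

```text
time_s: 2.32
tcp_pos: [0.412, 0.3865, 0.1996]
eef_rot: [-105.4, 89.9, 58.5]
contact_force: [0.2, -0.3, 0.1]
gripper_width: 0.0876
```

Request:
{"op": "arm_command", "data": {
  "plan": [
    {"dx":0,"dy":0,"dz":0,"wx":-1,"wy":0,"wz":0},
    {"dx":0,"dy":0,"dz":0,"wx":-1,"wy":0,"wz":0},
    {"dx":0,"dy":0,"dz":0,"wx":-1,"wy":0,"wz":0},
    {"dx":0,"dy":0,"dz":0,"wx":-1,"wy":0,"wz":0},
    {"dx":0,"dy":0,"dz":0,"wx":-1,"wy":0,"wz":0},
    {"dx":0,"dy":0,"dz":0,"wx":-1,"wy":0,"wz":0},
    {"dx":0,"dy":0,"dz":0,"wx":-1,"wy":0,"wz":0},
    {"dx":0,"dy":0,"dz":0,"wx":-1,"wy":0,"wz":0}
  ]
}}

```text
time_s: 2.98
tcp_pos: [0.4158, 0.3812, 0.201]
eef_rot: [-148.1, 89.8, 53.6]
contact_force: [-0.7, -1.3, 0.2]
gripper_width: 0.0875
```

```bash
python3 - <<'E'
from h import *
from plant import r
s=r.get_state(); print(s["joints"].round(1),s["contact_force"].round(2),s["tcp_pos"].round(4))
show(s,[.4528,.341,.18],toolR([0,0,-1],yawv(-69)))
E
```

```text
[ 62.4   9.9 -13.7   0.  -66.2  49.3] [-0.73 -1.26  0.19] [0.4158 0.3812 0.201 ]
shift mm [ 21.   51.1 -19.4] units [ 1.05  2.56 -0.97] | rot units [ 0.16 -0.05  0.03] deg [ 0.73 -0.21  0.13]
```

Request:
{"op": "arm_command", "data": {
  "plan": [
    {"dx":0.2,"dy":0.85,"dz":-0.32,"wx":0.05,"wy":0,"wz":0},
    {"dx":0.2,"dy":0.85,"dz":-0.32,"wx":0.05,"wy":0,"wz":0},
    {"dx":0.2,"dy":0.85,"dz":-0.32,"wx":0.05,"wy":0,"wz":0},
    {"dx":0,"dy":0,"dz":0,"wx":0,"wy":0,"wz":0}
  ]
}}

```text
time_s: 3.32
tcp_pos: [0.4533, 0.3409, 0.1894]
eef_rot: [-146.3, 89.6, 55.2]
contact_force: [0.5, -0.5, 0.1]
gripper_width: 0.0877
```

```bash
cat > snap.py <<'E'
from h import *
from plant import r
def snap(n,tag):
    m=r.camera_model(n); p,d=r.capture(n)
    cv2.imwrite(f"pics/{tag}.png",p[:,:,::-1]); v=dict(p=p,d=d,R=m["R"],t=m["t"],f=m["vertical_fov"],cx=m["cx"],cy=m["cy"]); np.savez(f"pics/{tag}.npz",**v); return v
def cloudw(v):
    f=210/np.tan(np.radians(v["f"]/2)); d=v["d"]; h,w=d.shape
    u,vv=np.meshgrid(np.arange(w),np.arange(h)); a=u-v["cx"]; b=vv-v["cy"]; rr=np.hypot(a,b)+1e-9; th=rr/f
    k=np.tan(th)/rr; C=np.stack([a*k*d,b*k*d,d],-1); W=(C-v["t"])@v["R"]; W[d==0]=np.nan; return W
E
python3 - <<'E'
from snap import *
s=r.get_state(); print(s["joints"].round(1),s["contact_force"].round(2),s["tcp_pos"].round(4))
v=snap("wrist","wr1"); W=cloudw(v); P=W.reshape(-1,3)
m=(abs(P[:,0]-.45)<.1)&(abs(P[:,1]-.34)<.07)
Q=P[m&(P[:,2]>.095)&(P[:,2]<.106)]; print(len(Q),cv2.minAreaRect(Q[:,:2].astype(np.float32)),np.median(Q[:,2]))
Q=P[m&(P[:,2]>.03)&(P[:,2]<.047)]; print(len(Q),cv2.minAreaRect(Q[:,:2].astype(np.float32)))
show(s,[.4528,.341,.13],toolR([0,0,-1],yawv(-69)))
E
```

```text
[ 56.7  10.6 -14.3   0.  -64.7  54.8] [ 0.54 -0.51  0.08] [0.4533 0.3409 0.1894]
4077 ((0.45150887966156006, 0.3403052091598511), (0.14958783984184265, 0.03144809603691101), 20.78017807006836) 0.10023413207890455
2710 ((0.4508896470069885, 0.34001898765563965), (0.16484203934669495, 0.07660539448261261), 21.63490104675293)
shift mm [59.4 -0.   0.8] units [ 2.97 -0.    0.04] | rot units [ 0.12 -0.07  0.05] deg [ 0.56 -0.31  0.21]
```

View pics/wr1.png

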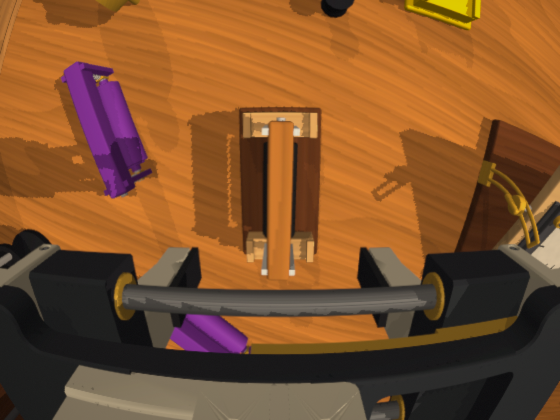

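The wrist view shows the wooden roller at (281,200), between the jaws and on the brown rest. The purple ones are at (105,130) and (210,330). I'm descending now.

Request:
{"op": "arm_command", "data": {
  "plan": [
    {"dx":0.9,"dy":0,"dz":0.02,"wx":0.1,"wy":-0.05,"wz":0.05},
    {"dx":0.9,"dy":0,"dz":0.02,"wx":0,"wy":0,"wz":0},
    {"dx":0.9,"dy":0,"dz":0,"wx":0,"wy":0,"wz":0},
    {"dx":0.9,"dy":0,"dz":0,"wx":0,"wy":0,"wz":0},
    {"dx":0.8,"dy":0,"dz":0,"wx":0,"wy":0,"wz":0}
  ]
}}

```text
time_s: 3.78
tcp_pos: [0.4548, 0.3461, 0.105]
eef_rot: [-154.8, 89.2, 46.3]
contact_force: [-0.9, 0.3, -0.5]
gripper_width: 0.0876
```

```bash
python3 - <<'E'
from snap import *
s=r.get_state(); print(s["joints"].round(1),s["contact_force"].round(2),s["tcp_pos"].round(4))
show(s,[.4522,.3405,.080],toolR([0,0,-1],yawv(-69.1)))
E
```

```text
[ 57.   15.  -20.7   0.2 -53.5  54. ] [-0.86  0.34 -0.52] [0.4548 0.3461 0.105 ]
shift mm [24.9  4.5  4.8] units [1.24 0.22 0.24] | rot units [ 0.03 -0.16  0.07] deg [ 0.15 -0.72  0.34]
```

Request:
{"op": "arm_command", "data": {
  "plan": [
    {"dx":0.62,"dy":0.11,"dz":0.12,"wx":0,"wy":-0.1,"wz":0.05},
    {"dx":0.62,"dy":0.11,"dz":0.12,"wx":0,"wy":-0.06,"wz":0.02},
    {"dx":0,"dy":0,"dz":0,"wx":0,"wy":0,"wz":0}
  ]
}}

```text
time_s: 4.03
tcp_pos: [0.4499, 0.3399, 0.0761]
eef_rot: [20.8, 89.7, -138.1]
contact_force: [-0.0, -1.1, -1.2]
gripper_width: 0.0878
```

```bash
python3 - <<'E'
from snap import *
s=r.get_state(); print(s["joints"].round(1),s["contact_force"].round(2),s["tcp_pos"].round(4))
show(s,[.4522,.3405,.080],toolR([0,0,-1],yawv(-69.1)))
E
```

```text
[ 56.9  16.8 -22.5  -0.1 -51.   54.3] [-0.02 -1.1  -1.19] [0.4499 0.3399 0.0761]
shift mm [-4.   0.3 -2.3] units [-0.2   0.01 -0.12] | rot units [ 0.04  0.06 -0.02] deg [ 0.19  0.28 -0.11]
```

Request:
{"op": "arm_command", "data": {
  "plan": [
    {"dx":-0.2,"dy":0,"dz":-0.12,"wx":0.04,"wy":0.06,"wz":0},
    {"dx":0,"dy":0,"dz":0,"wx":0,"wy":0,"wz":0}
  ]
}}

```text
time_s: 4.2
tcp_pos: [0.4524, 0.3411, 0.0805]
eef_rot: [89.7, 89.8, -69.3]
contact_force: [0.2, 0.6, -0.3]
gripper_width: 0.0876
```

Request:
{"op": "arm_command", "data": {
  "plan": [
    {"dx":0,"dy":0,"dz":0,"wx":0,"wy":0,"wz":0},
    {"dx":0,"dy":0,"dz":0,"wx":0,"wy":0,"wz":0},
    {"dx":0,"dy":0,"dz":0,"wx":0,"wy":0,"wz":0},
    {"dx":0,"dy":0,"dz":0,"wx":0,"wy":0,"wz":0},
    {"dx":0,"dy":0,"dz":0,"wx":0,"wy":0,"wz":0},
    {"dx":0,"dy":0,"dz":0,"wx":0,"wy":0,"wz":0}
  ],
  "fingers": 1,
  "force": 45
}}

```text
time_s: 4.7
tcp_pos: [0.4541, 0.3433, 0.0846]
eef_rot: [-171.0, 89.6, 30.0]
contact_force: [1.1, 0.6, -0.1]
gripper_width: 0.0528
```

```bash
python3 - <<'E'
from snap import *
s=r.get_state(); print(s["joints"].round(1),s["contact_force"].round(2),s["tcp_pos"].round(4),s["gripper_width"],s["moment"].round(2))
show(s,[.4522,.3405,.080],toolR([0,0,-1],yawv(-69.1)))
E
```

```text
[ 56.9  16.3 -22.    0.2 -51.4  53.9] [ 1.05  0.64 -0.15] [0.4541 0.3433 0.0846] 0.052827193553053306 [-0.11  0.    0.03]
shift mm [4.6 1.9 2.8] units [0.23 0.1  0.14] | rot units [ 0.01 -0.08  0.01] deg [ 0.04 -0.35  0.06]
```

Request:
{"op": "arm_command", "data": {
  "plan": [
    {"dx":0.2,"dy":0.1,"dz":0.12,"wx":0,"wy":-0.08,"wz":0},
    {"dx":0,"dy":0,"dz":0,"wx":0,"wy":0,"wz":0},
    {"dx":0,"dy":0,"dz":0,"wx":0,"wy":0,"wz":0},
    {"dx":0,"dy":0,"dz":0,"wx":0,"wy":0,"wz":0}
  ]
}}

```text
time_s: 5.03
tcp_pos: [0.4524, 0.3401, 0.0802]
eef_rot: [-45.5, 89.9, 155.4]
contact_force: [-1.4, -0.5, -1.1]
gripper_width: 0.0265
```

```bash
python3 - <<'E'
from snap import *
s=r.get_state(); print(s["joints"].round(1),s["contact_force"].round(2),s["tcp_pos"].round(4),s["gripper_width"],s["moment"].round(2))
show(s,[.4522,.3405,.080],toolR([0,0,-1],yawv(-69.1)))
E
```

```text
[ 56.7  16.5 -22.2  -0.1 -51.3  54.3] [-1.42 -0.46 -1.08] [0.4524 0.3401 0.0802] 0.026535009349495365 [-0.04  0.01  0.  ]
shift mm [ 0.2 -0.4  0.1] units [ 0.01 -0.02  0.  ] | rot units [0.01 0.01 0.01] deg [0.03 0.06 0.06]
```

Request:
{"op": "arm_command", "data": {
  "plan": [
    {"dx":0,"dy":0,"dz":0,"wx":0,"wy":0,"wz":0},
    {"dx":0,"dy":0,"dz":0,"wx":0,"wy":0,"wz":0},
    {"dx":0,"dy":0,"dz":0,"wx":0,"wy":0,"wz":0}
  ],
  "force": 60
}}

```text
time_s: 5.28
tcp_pos: [0.4524, 0.34, 0.08]
eef_rot: [-28.8, 89.9, 172.1]
contact_force: [0.1, -0.4, 1.2]
gripper_width: 0.0063
```

```bash
python3 - <<'E'
from snap import *
for i in range(6):
    s=r.get_state(); print(s["contact_force"].round(2),s["tcp_pos"].round(4),s["gripper_width"],s["moment"].round(2), s["qd"].round(2))
    r.capture("wrist")
p,R=pose(s); print(R.round(4),s["time_s"])
E
```

```text
[ 0.05 -0.43  1.15] [0.4524 0.34   0.08  ] 0.006330444456335226 [-0.05 -0.04 -0.07] [ 0.05  0.04 -0.02  0.1  -0.03 -0.07]
[ 0.08 -0.42 -0.14] [0.4524 0.34   0.08  ] 0.0032212325706405197 [-0.11 -0.08  0.02] [ 0.   -0.08  0.   -0.05 -0.01 -0.03]
[ 0.28  0.23 -0.41] [0.4524 0.34   0.08  ] 0.0018292699983164789 [-0.06 -0.06  0.01] [ 0.1   0.03  0.13  0.03 -0.08 -0.02]
[0.17 0.65 0.32] [0.4524 0.34   0.0801] 0.0009230210352557447 [-0.05 -0.01 -0.01] [ 0.04  0.05  0.07  0.04 -0.07  0.01]
[-0.76 -0.56 -0.58] [0.4524 0.3401 0.08  ] 0.00048798615510857506 [-0.07 -0.03  0.03] [ 0.09  0.01 -0.06 -0.11 -0.    0.02]
[0.35 0.11 0.23] [0.4524 0.34   0.08  ] 0.000428478364944153 [-0.07 -0.09  0.05] [0.02 0.02 0.01 0.09 0.1  0.  ]
[[-1.500e-03  3.572e-01 -9.340e-01]
 [ 3.000e-04 -9.340e-01 -3.572e-01]
 [-1.000e+00 -8.000e-04  1.400e-03]] 5.5333
```

```bash
python3 - <<'E'
from snap import *
snap("wrist","wr2"); v=snap("scene","sc2"); snap("top","tp2")
cv2.imwrite("pics/sc2c.png",cv2.resize(v["p"][180:340,270:470,::-1],None,fx=4,fy=3.7,interpolation=3))
E
```

```text
(no output)
```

View pics/wr2.png

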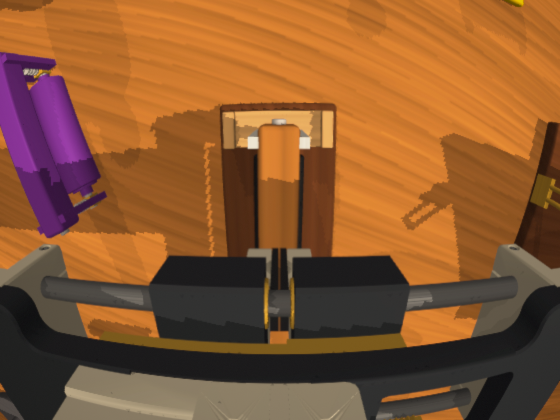

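View pics/sc2c.png

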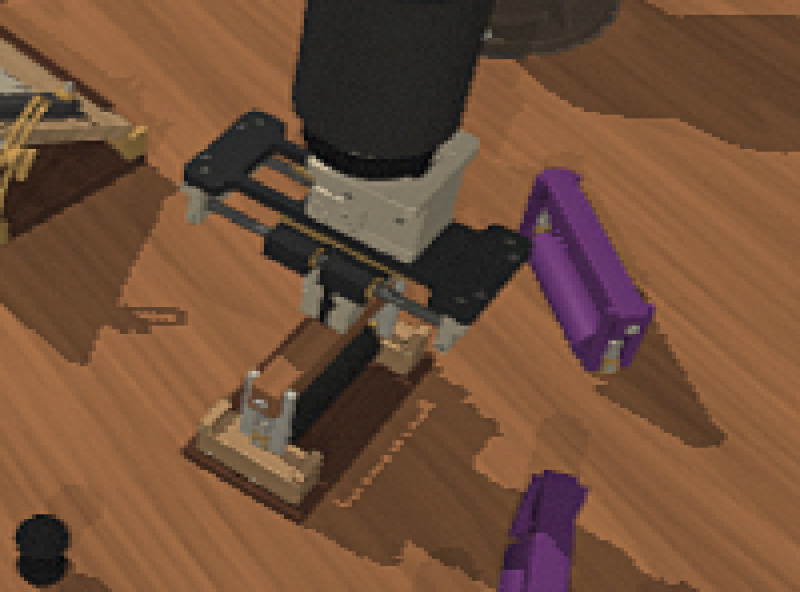

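```bash
python3 - <<'E'
from snap import *
S=load("sc2"); W=cloud(S)
s=r.get_state();p,R=pose(s)
for a in (0.011,0,-.008,-.03): print(a,p+R[:,0]*a,proj(S,p+R[:,0]*a))
T=load("tp2");WT=cloud(T)
w=load("wr2"); WW=cloudw(w)
for u,v in [(258,258),(280,240),(280,255),(300,258),(280,265),(279,140),(279,200),(262,300),(298,300),(265,252),(295,252)]: print((u,v),WW[v,u].round(4), R.T@(WW[v,u]-p))
v=S["p"]; 
im=v[180:340,270:470,::-1].copy(); im=cv2.resize(im,None,fx=4,fy=3.7,interpolation=0)
for a in (0.011,-.008):
    q=proj(S,p+R[:,0]*a); cv2.circle(im,(int((q[0]-270)*4),int((q[1]-180)*3.7)),4,(0,0,255),1)
cv2.imwrite("pics/sc2d.png",im)
cv2.imwrite("pics/wr2c.png",cv2.resize(w["p"][200:350,180:380,::-1],None,fx=4,fy=4,interpolation=3))
E
```

```text
0.011 [0.45237858 0.33999935 0.06903744] [350.3025105  273.91805588]
0 [0.4523955  0.33999606 0.08003742] [350.84388509 271.21443889]
-0.008 [0.45240781 0.33999367 0.08803741] [351.24276599 269.22243337]
-0.03 [0.45244165 0.3399871  0.11003739] [352.36270919 263.62945295]
(258, 258) [0.4874 0.3599 0.1797] [-0.09973496 -0.00618732 -0.03970825]
(280, 240) [0.4644 0.344  0.1021] [-0.02211712  0.00050939 -0.01265895]
(280, 255) [0.463  0.3435 0.1179] [-0.03792026  0.0004754  -0.01114688]
(300, 258) [0.4916 0.3483 0.1791] [-0.09914406  0.00617097 -0.03943547]
(280, 265) [0.4624 0.3433 0.1277] [-0.0476436   0.00045426 -0.01050627]
(279, 140) [0.5145 0.3638 0.1004] [-2.04633815e-02 -9.46965884e-05 -6.64564690e-02]
(279, 200) [0.485  0.3525 0.1006] [-2.06085719e-02 -6.09542090e-05 -3.48684218e-02]
(262, 300) [0.4858 0.3572 0.1983] [-0.11827191 -0.00418519 -0.03721198]
(298, 300) [0.4888 0.3488 0.1979] [-0.11789445  0.00466842 -0.03696887]
(265, 252) [0.4616 0.351  0.1174] [-0.03736428 -0.00705428 -0.01252882]
(295, 252) [0.4667 0.3368 0.1165] [-0.03647408  0.00805136 -0.01212861]
```

View pics/sc2d.png

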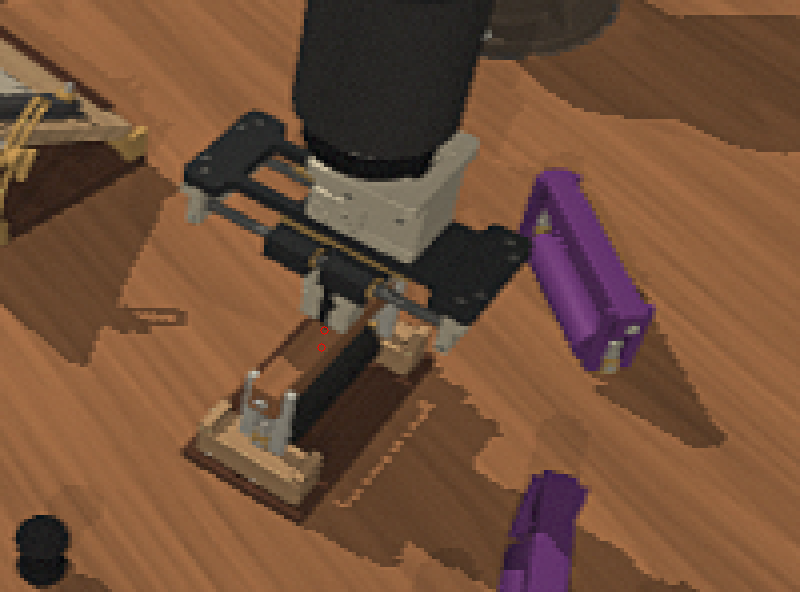

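View pics/wr2c.png

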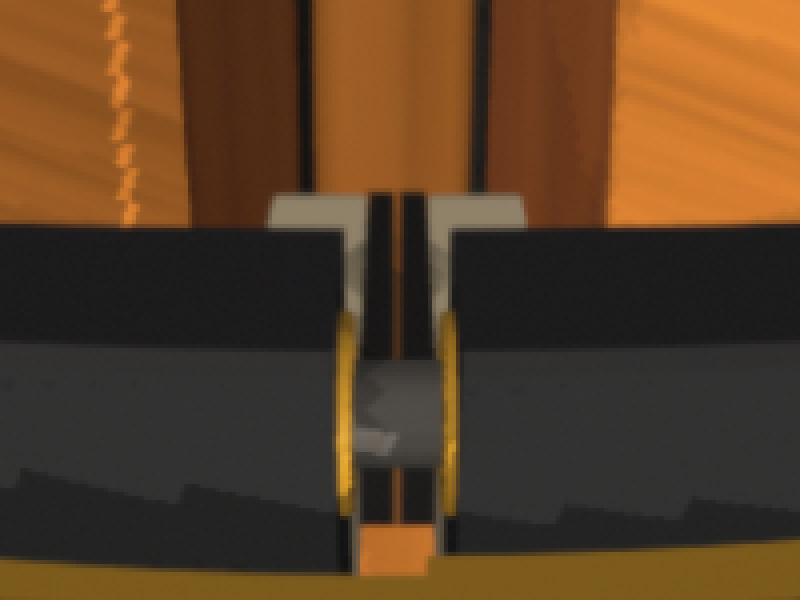

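```bash
python3 - <<'E'
from snap import *
print(r.tcp_to_tips, [a for a in dir(r) if not a.startswith("_")])
s=r.get_state();p,R=pose(s)
w=load("wr2"); WW=cloudw(w)
for u in (252,262,273,288,300):
  for v in range(244,262,2): print((u,v),WW[v,u].round(4), (R.T@(WW[v,u]-p)).round(4), w["p"][v,u])
print(s["joints"], s["tcp_pos"])
E
```

```text
0.011 ['Unreachable', 'camera_model', 'capture', 'close_job', 'cut_out', 'get_state', 'spot_point', 'tcp_to_tips']
(252, 244) [0.4163 0.351  0.011 ] [ 0.0691 -0.0231  0.0297] [81 43 22]
(252, 246) [0.4138 0.3503 0.0095] [ 0.0706 -0.0233  0.0323] [81 44 23]
(252, 248) [0.4586 0.3574 0.1114] [-0.0313 -0.0141 -0.012 ] [102  80  61]
(252, 250) [0.4585 0.3572 0.1136] [-0.0335 -0.0139 -0.0118] [142 128 104]
(252, 252) [0.4594 0.3572 0.1177] [-0.0377 -0.0136 -0.0126] [144 130 105]
(252, 254) [0.459  0.3569 0.119 ] [-0.039  -0.0135 -0.0121] [144 130 106]
(252, 256) [0.4592 0.3568 0.1217] [-0.0417 -0.0133 -0.0123] [121 109  90]
(252, 258) [0.4866 0.3615 0.1794] [-0.0994 -0.008  -0.0395] [33 31 31]
(252, 260) [0.4872 0.3615 0.1818] [-0.1018 -0.0078 -0.0401] [29 27 28]
(262, 244) [0.458  0.3522 0.1006] [-0.0205 -0.0094 -0.0096] [145  86  34]
(262, 246) [0.4571 0.3519 0.1012] [-0.0212 -0.0094 -0.0086] [145  85  33]
(262, 248) [0.4607 0.3526 0.1117] [-0.0317 -0.0088 -0.0122] [138  99  64]
(262, 250) [0.4606 0.3524 0.1139] [-0.0339 -0.0087 -0.012 ] [142 128 104]
(262, 252) [0.4608 0.3524 0.1167] [
[... 1679 characters left out ...]
86 0.0158 0.0163] [36 30 27]
(300, 246) [0.4413 0.3189 0.0416] [0.0384 0.0158 0.0179] [35 30 26]
(300, 248) [0.4677 0.3342 0.1117] [-0.0317  0.0109 -0.0122] [84 75 61]
(300, 250) [0.4674 0.3342 0.1136] [-0.0335  0.0108 -0.0119] [142 128 104]
(300, 252) [nan nan nan] [nan nan nan] [144 130 105]
(300, 254) [0.4675 0.3345 0.1187] [-0.0387  0.0105 -0.0121] [144 130 106]
(300, 256) [0.4676 0.3347 0.1214] [-0.0414  0.0103 -0.0122] [123 110  91]
(300, 258) [0.4916 0.3483 0.1791] [-0.0991  0.0062 -0.0394] [35 33 32]
(300, 260) [0.4918 0.3485 0.1809] [-0.1009  0.0061 -0.0397] [28 27 28]
[ 56.67446234  16.56032587 -22.17569489  -0.10642837 -51.29815112
  54.3164336 ] [0.4523955  0.33999606 0.08003742]
```

```bash
python3 - <<'E'
from snap import *
w=load("wr1"); WW=cloudw(w); P=WW.reshape(-1,3)
p=np.array([.4533,.3409,.1894]); R=Ro.from_euler("xyz",[-146.3,89.6,55.2],degrees=True).as_matrix()
for u in (180,190,195,365,370,380,385):
    print(u,[((R.T@(WW[v,u]-p)).round(3)).tolist() for v in (246,248,250,252,256,262)])
# start
w=load("wrist0"); WW=cloudw(w); p=np.array([.1916,.6472,.1996]); R=Ro.from_euler("xyz",[95.39,89.9,-101.1],degrees=True).as_matrix()
print("start")
for u in (180,190,365,370,380):
    print(u,[((R.T@(WW[v,u]-p)).round(3)).tolist() for v in (246,248,250,252,256,262)])
for n,p,R in (("wrist0",p,R),):
    v=load(n); C=-v["R"].T@v["t"]; print("cam in tool",R.T@(C-p))
v=load("wr2"); s=r.get_state(); p,R=pose(s); print(R.T@(-v["R"].T@v["t"]-p))
E
```

```text
180 [[0.189, -0.129, 0.087], [-0.032, -0.053, -0.012], [-0.036, -0.052, -0.012], [-0.038, -0.051, -0.012], [-0.042, -0.05, -0.012], [-0.047, -0.049, -0.011]]
190 [[0.189, -0.115, 0.087], [0.19, -0.116, 0.09], [-0.032, -0.048, -0.01], [-0.034, -0.047, -0.01], [-0.041, -0.045, -0.011], [-0.045, -0.044, -0.01]]
195 [[0.188, -0.108, 0.086], [-0.028, -0.046, -0.01], [-0.031, -0.045, -0.01], [-0.035, -0.044, -0.011], [-0.035, -0.044, -0.009], [-0.036, -0.044, -0.006]]
365 [[0.187, 0.11, 0.085], [-0.029, 0.047, -0.01], [-0.033, 0.045, -0.011], [-0.035, 0.045, -0.011], [-0.039, 0.044, -0.011], [-0.042, 0.043, -0.009]]
370 [[0.189, 0.118, 0.086], [-0.033, 0.048, -0.013], [-0.036, 0.047, -0.012], [-0.036, 0.047, -0.011], [-0.039, 0.047, -0.01], [-0.047, 0.045, -0.011]]
380 [[0.188, 0.131, 0.086], [-0.033, 0.054, -0.012], [-0.035, 0.053, -0.012], [-0.038, 0.052, -0.012], [-0.042, 0.051, -0.012], [-0.048, 0.049, -0.012]]
385 [[0.189, 0.139, 0.086], [-0.034, 0.056, -0.012], [-0.036, 0.056, -0.012], [-0.038, 0.055, -0.012], [-0.042, 0.054, -0.012], [-0.05, 0.051, -0.013]]
start
180 [[0.945, -0.389
[... 155 characters left out ...]
18, 0.091], [0.199, -0.118, 0.094], [-0.031, -0.048, -0.01], [-0.034, -0.047, -0.01], [-0.038, -0.046, -0.01], [-0.043, -0.044, -0.009]]
365 [[0.198, 0.113, 0.09], [-0.028, 0.046, -0.01], [-0.031, 0.046, -0.01], [-0.034, 0.045, -0.011], [-0.039, 0.044, -0.011], [-0.04, 0.044, -0.008]]
370 [[0.199, 0.12, 0.091], [-0.031, 0.048, -0.012], [-0.034, 0.047, -0.012], [-0.036, 0.047, -0.011], [-0.038, 0.047, -0.01], [-0.045, 0.045, -0.01]]
380 [[0.199, 0.134, 0.091], [-0.032, 0.054, -0.012], [-0.035, 0.053, -0.012], [-0.037, 0.052, -0.012], [-0.041, 0.051, -0.011], [-0.047, 0.049, -0.011]]
cam in tool [-1.84812202e-01 -4.88013492e-05 -8.16247611e-02]
[-1.85581989e-01 -3.60273210e-05 -8.17835928e-02]
```

The wrist depth shows the fingertips are about 29 mm *behind* the reported TCP, not 11 mm ahead of it. That offset is the same in the start picture and in both later ones. So the fingers closed above the handle, and I need to go about 40 mm deeper. I'm reopening to try again.

Request:
{"op": "arm_command", "data": {
  "plan": [
    {"dx":0,"dy":0,"dz":0,"wx":0,"wy":0,"wz":0},
    {"dx":0,"dy":0,"dz":0,"wx":0,"wy":0,"wz":0},
    {"dx":0,"dy":0,"dz":0,"wx":0,"wy":0,"wz":0},
    {"dx":0,"dy":0,"dz":0,"wx":0,"wy":0,"wz":0},
    {"dx":0,"dy":0,"dz":0,"wx":0,"wy":0,"wz":0},
    {"dx":0,"dy":0,"dz":0,"wx":0,"wy":0,"wz":0},
    {"dx":0,"dy":0,"dz":0,"wx":0,"wy":0,"wz":0},
    {"dx":0,"dy":0,"dz":0,"wx":0,"wy":0,"wz":0}
  ],
  "fingers": -0.2,
  "force": 50
}}

```text
time_s: 6.4
tcp_pos: [0.4524, 0.34, 0.0801]
eef_rot: [-33.3, 89.9, 167.6]
contact_force: [-1.4, 0.4, 0.3]
gripper_width: 0.0481
```

```bash
python3 - <<'E'
from snap import *
s=r.get_state(); print(s["contact_force"].round(2),s["tcp_pos"].round(4),s["gripper_width"])
show(s,[.4522,.3405,.040],toolR([0,0,-1],yawv(-69.1)))
E
```

```text
[-1.36  0.41  0.28] [0.4524 0.34   0.0801] 0.048148847598601476
shift mm [40.1 -0.5 -0.1] units [ 2.   -0.02 -0.  ] | rot units [0.   0.02 0.01] deg [0.02 0.08 0.05]
```

Request:
{"op": "arm_command", "data": {
  "plan": [
    {"dx":0.5,"dy":0,"dz":0,"wx":0,"wy":0,"wz":0},
    {"dx":0.5,"dy":0,"dz":0,"wx":0,"wy":0,"wz":0},
    {"dx":0.5,"dy":0,"dz":0,"wx":0,"wy":0,"wz":0},
    {"dx":0,"dy":0,"dz":0,"wx":0,"wy":0,"wz":0}
  ]
}}

```text
time_s: 6.73
tcp_pos: [0.4523, 0.3401, 0.0472]
eef_rot: [-64.0, 89.9, 136.9]
contact_force: [-0.7, -0.7, -0.8]
gripper_width: 0.0526
```

```bash
python3 - <<'E'
from snap import *
s=r.get_state(); print(s["contact_force"].round(2),s["tcp_pos"].round(4),s["gripper_width"])
show(s,[.4522,.3405,.040],toolR([0,0,-1],yawv(-69.1)))
E
```

```text
[-0.66 -0.66 -0.81] [0.4523 0.3401 0.0472] 0.05264685960420841
shift mm [ 7.2 -0.4 -0.1] units [ 0.36 -0.02 -0.01] | rot units [0.   0.01 0.02] deg [0.01 0.04 0.09]
```

Request:
{"op": "arm_command", "data": {
  "plan": [
    {"dx":0.36,"dy":0,"dz":0,"wx":0,"wy":0,"wz":0},
    {"dx":0,"dy":0,"dz":0,"wx":0,"wy":0,"wz":0}
  ]
}}

```text
time_s: 6.9
tcp_pos: [0.4517, 0.3393, 0.0378]
eef_rot: [-3.0, 89.8, -162.1]
contact_force: [-0.6, 0.1, -0.1]
gripper_width: 0.0525
```

Request:
{"op": "arm_command", "data": {
  "plan": [
    {"dx":0,"dy":0,"dz":0,"wx":0,"wy":0,"wz":0},
    {"dx":0,"dy":0,"dz":0,"wx":0,"wy":0,"wz":0},
    {"dx":0,"dy":0,"dz":0,"wx":0,"wy":0,"wz":0},
    {"dx":0,"dy":0,"dz":0,"wx":0,"wy":0,"wz":0},
    {"dx":0,"dy":0,"dz":0,"wx":0,"wy":0,"wz":0},
    {"dx":0,"dy":0,"dz":0,"wx":0,"wy":0,"wz":0}
  ],
  "fingers": 1,
  "force": 50
}}

```text
time_s: 7.4
tcp_pos: [0.452, 0.3397, 0.0379]
eef_rot: [-3.8, 89.9, -162.9]
contact_force: [0.4, 0.4, -4.0]
gripper_width: 0.0216
```

```bash
python3 - <<'E'
from snap import *
s=r.get_state(); print(s["contact_force"].round(2),s["moment"].round(2),s["tcp_pos"].round(4),s["gripper_width"])
show(s,[.4522,.3405,.040],toolR([0,0,-1],yawv(-69.1)))
snap("wrist","wr3")
E
```

```text
[ 0.4   0.4  -4.02] [-0.08 -0.12  0.01] [0.452  0.3397 0.0379] 0.021600549808400895
shift mm [-2.1 -0.7 -0.5] units [-0.1  -0.03 -0.02] | rot units [0.   0.03 0.  ] deg [0.02 0.15 0.01]
```

View pics/wr3.png

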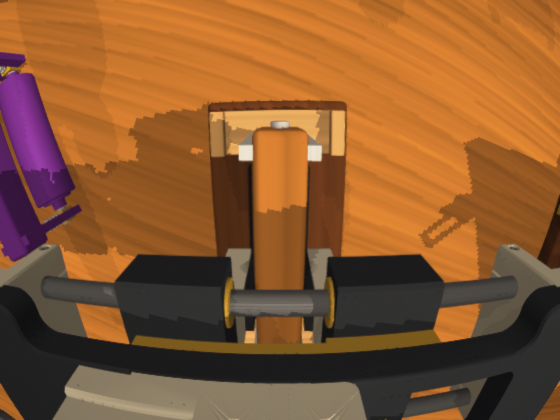

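Gripped, width 21.6 mm. The wrist view shows the handle at (280,230), between the pads and square to them. Lifting.

Request:
{"op": "arm_command", "data": {
  "plan": [
    {"dx":-0.4,"dy":0,"dz":0,"wx":0,"wy":0,"wz":0},
    {"dx":-0.6,"dy":0,"dz":0,"wx":0,"wy":0,"wz":0},
    {"dx":-0.9,"dy":0,"dz":0,"wx":0,"wy":0,"wz":0},
    {"dx":-1,"dy":0,"dz":0,"wx":0,"wy":0,"wz":0},
    {"dx":-1,"dy":0,"dz":0,"wx":0,"wy":0,"wz":0},
    {"dx":-1,"dy":0,"dz":0,"wx":0,"wy":0,"wz":0},
    {"dx":-1,"dy":0,"dz":0,"wx":0,"wy":0,"wz":0},
    {"dx":-1,"dy":0,"dz":0,"wx":0,"wy":0,"wz":0},
    {"dx":-1,"dy":0,"dz":0,"wx":0,"wy":0,"wz":0},
    {"dx":-1,"dy":0,"dz":0,"wx":0,"wy":0,"wz":0},
    {"dx":-1,"dy":0,"dz":0,"wx":0,"wy":0,"wz":0},
    {"dx":-0.5,"dy":0,"dz":0,"wx":0,"wy":0,"wz":0},
    {"dx":0,"dy":0,"dz":0,"wx":0,"wy":0,"wz":0}
  ]
}}

```text
time_s: 8.53
tcp_pos: [0.4467, 0.3333, 0.2545]
eef_rot: [16.2, 88.9, -143.1]
contact_force: [0.6, 0.6, -5.5]
gripper_width: 0.0219
```

```bash
cat > dialpose.py <<'E'
from h import *
n=np.array([-.472,-.091,.877]); n/=np.linalg.norm(n)
ex=np.array([0,0,1.])-n*n[2]; ex/=np.linalg.norm(ex); ey=np.cross(n,ex)
c=np.array([.533,-.035,.098])
TIP=0.020  # tool x of unloaded drum's lowest line
TZ=0.0     # tool z of drum middle
def target(x,y,gap):  # tcp so that drum bottom line is gap above dial at dial (x,y)
    R=toolR(-n,-ey)
    return c+ex*x+ey*y+n*(gap+TIP), R
E
python3 - <<'E'
from snap import *
from dialpose import *
s=r.get_state(); print(s["contact_force"].round(2),s["moment"].round(2),s["tcp_pos"].round(4),s["gripper_width"],s["joints"].round(1))
p,R=target(0,0,.12); print(p); show(s,p,R)
show(s,[p[0],p[1],.25],toolR([0,0,-1],yawv(-79.1)))
v=snap("scene","sc4");cv2.imwrite("pics/sc4c.png",cv2.resize(v["p"][120:320,220:470,::-1],None,fx=3,fy=3,interpolation=3))
E
```

```text
[ 0.61  0.56 -5.49] [ 0.07 -0.16  0.  ] [0.4467 0.3333 0.2545] 0.021917619009673886 [ 56.6   8.4  -8.3  -0.4 -74.4  54.3]
[ 0.46692641 -0.04773876  0.22076809]
shift mm [ 37.8 363.3 115.2] units [ 1.89 18.17  5.76] | rot units [2.12 6.48 0.45] deg [ 9.7  29.7   2.06]
shift mm [  8.6 363.5 115.7] units [ 0.43 18.17  5.79] | rot units [ 2.14  0.23 -0.09] deg [ 9.81  1.04 -0.4 ]
```

View pics/sc4c.png

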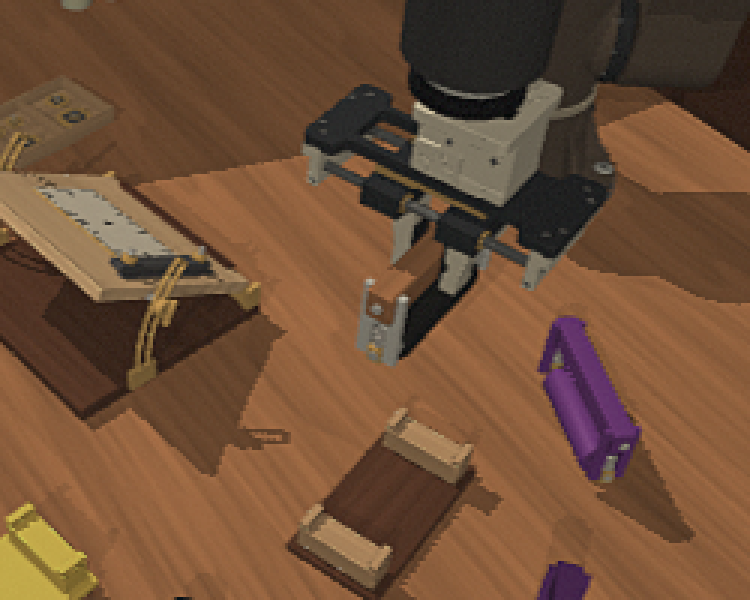

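Request:
{"op": "arm_command", "data": {
  "plan": [
    {"dx":0,"dy":0.6,"dz":0.2,"wx":0.14,"wy":0.1,"wz":0},
    {"dx":0,"dy":1,"dz":0.33,"wx":0.14,"wy":0.1,"wz":0},
    {"dx":0,"dy":1,"dz":0.33,"wx":0.14,"wy":0,"wz":0},
    {"dx":0,"dy":1,"dz":0.33,"wx":0.14,"wy":0,"wz":0},
    {"dx":0,"dy":1,"dz":0.33,"wx":0.14,"wy":0,"wz":0},
    {"dx":0,"dy":1,"dz":0.33,"wx":0.14,"wy":0,"wz":0},
    {"dx":0,"dy":1,"dz":0.33,"wx":0.14,"wy":0,"wz":0},
    {"dx":0,"dy":1,"dz":0.33,"wx":0.14,"wy":0,"wz":0},
    {"dx":0,"dy":1,"dz":0.33,"wx":0.14,"wy":0,"wz":0},
    {"dx":0,"dy":1,"dz":0.33,"wx":0.14,"wy":0,"wz":0},
    {"dx":0,"dy":1,"dz":0.33,"wx":0.14,"wy":0,"wz":0},
    {"dx":0,"dy":1,"dz":0.33,"wx":0.14,"wy":0,"wz":0},
    {"dx":0,"dy":1,"dz":0.33,"wx":0.14,"wy":0,"wz":0},
    {"dx":0,"dy":0.7,"dz":0.2,"wx":0.14,"wy":0,"wz":0},
    {"dx":0,"dy":0,"dz":0,"wx":0,"wy":0,"wz":0}
  ]
}}

```text
time_s: 9.83
tcp_pos: [0.4202, 0.0244, 0.2374]
eef_rot: [27.3, 87.8, -142.0]
contact_force: [0.1, -0.4, -5.2]
gripper_width: 0.0212
```

```bash
python3 - <<'E'
from snap import *
from dialpose import *
from dialfit import fit
s=r.get_state(); print(s["contact_force"].round(2),s["tcp_pos"].round(4),s["gripper_width"],s["joints"].round(1))
p,R=target(0,.058,.10); print(p); show(s,p,R)
v=snap("wrist","wr5"); W=cloudw(v); fit(v,W)
E
```

```text
[ 0.07 -0.41 -5.18] [0.4202 0.0244 0.2374] 0.021235569108790993 [ 30.7  -4.5 -24.4   0.3 -72.3  70. ]
[0.46538549 0.01103226 0.20322979]
shift mm [ 33.1  21.  -43. ] units [ 1.66  1.05 -2.15] | rot units [ 0.03  6.69 -0.22] deg [ 0.13 30.66 -1.01]
[[ 265   40    6    8   40]
 [ 224   42   12    8   63]
 [ 281   47  151   79 9975]]
9975 c [ 0.5348 -0.0294  0.0998] n [-0.4708 -0.0904  0.8776] slope 28.65 rms 0.0008
  ex [0.8618 0.1655 0.4794] ey [-0.1886  0.9821  0.    ]
  rect in ex,ey ((-0.0037926360964775085, -0.0037616565823554993), (0.14850100874900818, 0.08675479888916016), 89.6224594116211) c3 [ 0.5323 -0.0337  0.098 ] axis-ang ex yaw 10.87
  board n [-0.4642 -0.0927  0.8809] slope 28.25 yaw 11.29 d -0.0024 ((-0.007003918290138245, -1.2412667274475098e-05), (0.2793827950954437, 0.22044377028942108), 89.89705657958984) [ 0.5288 -0.0305  0.0965]
```

View pics/wr5.png

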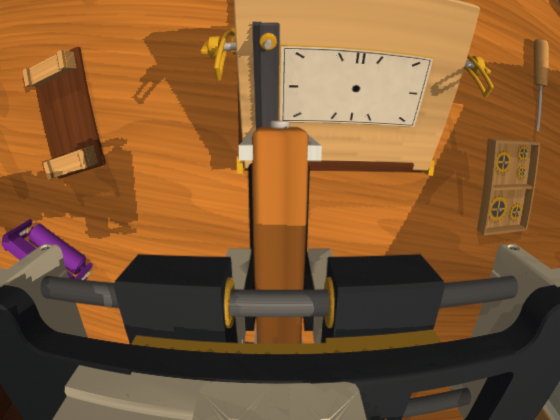

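The dial was found cleanly in the wrist view (dial centre about (355,88), clamp at (267,75)). Slope is 28.65°, yaw 10.9°, and the size matches. Next I check the roller's attitude in the tool frame.

```bash
cat > hand.py <<'E'
from snap import *
def rollerfit(tag,s=None,pR=None):
    w=load(tag); W=cloudw(w)
    p,R=pR if pR else pose(s)
    T=(W-p)@R
    m=np.zeros(T.shape[:2],bool); m[130:285,262:300]=1
    Q=T[m]; Q=Q[~np.isnan(Q[:,0])]; Q=Q[(abs(Q[:,1])<.009)&(Q[:,2]<-.013)&(Q[:,0]<-.03)&(Q[:,0]>-.09)]
    c=Q.mean(0)
    for _ in range(4):
        u,S,vt=np.linalg.svd(Q-c,full_matrices=False); k=abs((Q-c)@vt[2])<.002; Q=Q[k]; c=Q.mean(0)
    n=-vt[2]*np.sign(vt[2][0]); print(tag,len(Q),"top plane c",c.round(4),"n",n.round(4),"pitch deg",np.degrees(np.arctan2(n[2],-n[0])).round(2),"roll",np.degrees(np.arctan2(n[1],-n[0])).round(2),"far end z",Q[:,2].min().round(4),"x at z=0", (c[0]+n[2]*c[2]/n[0]).round(4), "ymid",np.round([np.median(Q[:,1])],4))
if __name__=="__main__":
    s=r.get_state(); rollerfit("wr5",s)
    rollerfit("wr3",None,(np.array([.452,.3397,.0379]),Ro.from_euler("xyz",[-3.8,89.9,-162.9],degrees=True).as_matrix()))
E
python3 hand.py
```

```text
wr5 5483 top plane c [-0.0629  0.0011 -0.0449] n [-1.      0.0088 -0.    ] pitch deg -0.0 roll 0.5 far end z -0.0739 x at z=0 -0.0629 ymid [0.001]
wr3 5496 top plane c [-0.0627  0.0006 -0.045 ] n [-1.0e+00  8.6e-03 -9.0e-04] pitch deg -0.05 roll 0.49 far end z -0.0742 x at z=0 -0.0627 ymid [0.0005]
```

Request:
{"op": "arm_command", "data": {
  "plan": [
    {"dx":0,"dy":0,"dz":-0.2,"wx":0,"wy":0.5,"wz":0},
    {"dx":0,"dy":0.1,"dz":-0.2,"wx":0,"wy":0.9,"wz":0},
    {"dx":0,"dy":0.1,"dz":-0.2,"wx":0,"wy":0.9,"wz":0},
    {"dx":0,"dy":0.1,"dz":-0.2,"wx":0,"wy":0.9,"wz":0},
    {"dx":0,"dy":0.1,"dz":-0.2,"wx":0,"wy":0.9,"wz":0},
    {"dx":0,"dy":0.1,"dz":-0.2,"wx":0,"wy":0.9,"wz":0},
    {"dx":0,"dy":0.1,"dz":-0.2,"wx":0,"wy":0.9,"wz":0},
    {"dx":0,"dy":0.1,"dz":-0.2,"wx":0,"wy":0.5,"wz":0},
    {"dx":0,"dy":0,"dz":0,"wx":0,"wy":0,"wz":0},
    {"dx":0,"dy":0,"dz":0,"wx":0,"wy":0,"wz":0}
  ]
}}

```text
time_s: 10.72
tcp_pos: [0.4467, 0.0128, 0.232]
eef_rot: [177.9, 62.4, 8.9]
contact_force: [0.3, -0.0, -4.1]
gripper_width: 0.0216
```

```bash
sed -i 's/^c=.*/c=np.array([.5328,-.034,.098])/; s/^TIP=0.020/TIP=0.0192/; s/^n=np.array(.*\]); /n=np.array([-.4710,-.0905,.8775]); /' dialpose.py; python3 - <<'E'
from hand import *
from dialpose import *
from dialfit import fit
s=r.get_state(); print(s["contact_force"].round(2),s["tcp_pos"].round(4),s["gripper_width"],s["joints"].round(1))
p,R=target(0,.058,.05); print(p); show(s,p,R)
v=snap("wrist","wr6"); W=cloudw(v); rollerfit("wr6",s)
fit(v,W)
E
```

```text
[ 0.27 -0.02 -4.06] [0.4467 0.0128 0.232 ] 0.021636849878631445 [ 39.4 -24.7 -52.6  21.6 -39.9  47.5]
[0.48926323 0.01669562 0.15872186]
shift mm [84.8  2.8 -3.7] units [ 4.24  0.14 -0.19] | rot units [ 0.06  0.22 -0.2 ] deg [ 0.29  1.03 -0.93]
wr6 5502 top plane c [-0.0623  0.0004 -0.0449] n [-1.0e+00  8.4e-03 -6.0e-04] pitch deg -0.03 roll 0.48 far end z -0.0742 x at z=0 -0.0623 ymid [0.0002]
[[ 213  141   13    7   55]
 [ 308  144   93   73 5997]]
5997 c [ 0.5371 -0.0556  0.0984] n [-0.4738 -0.0944  0.8755] slope 28.89 rms 0.0007
  ex [0.8587 0.171  0.4832] ey [-0.1953  0.9807 -0.    ]
  rect in ex,ey ((0.0002584066241979599, -0.000801336020231247), (0.013308197259902954, 0.1109866350889206), 20.743330001831055) c3 [ 0.5375 -0.0563  0.0985] axis-ang ex yaw 11.26
  board n [-0.4647 -0.09    0.8809] slope 28.25 yaw 10.96 d -0.0028 ((0.0077803656458854675, 0.006552830338478088), (0.2650653123855591, 0.1973886936903), 89.48262023925781) [ 0.5425 -0.0478  0.1022]
```

View pics/wr6.png

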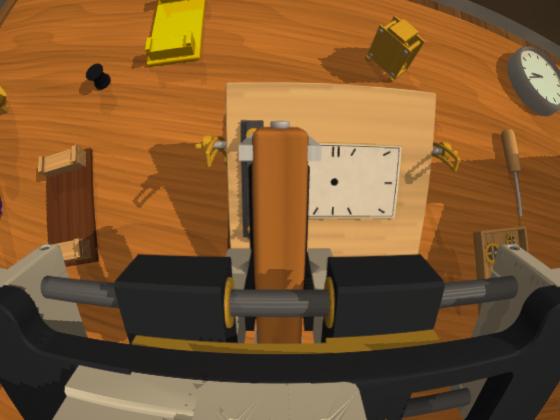

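Request:
{"op": "arm_command", "data": {
  "plan": [
    {"dx":0.6,"dy":0.03,"dz":-0.03,"wx":0.05,"wy":0.1,"wz":-0.1},
    {"dx":0.9,"dy":0.03,"dz":-0.04,"wx":0,"wy":0.1,"wz":-0.1},
    {"dx":0.9,"dy":0.03,"dz":-0.04,"wx":0,"wy":0,"wz":0},
    {"dx":0.9,"dy":0.03,"dz":-0.04,"wx":0,"wy":0,"wz":0},
    {"dx":0.5,"dy":0,"dz":0,"wx":0,"wy":0,"wz":0},
    {"dx":0,"dy":0,"dz":0,"wx":0,"wy":0,"wz":0},
    {"dx":0,"dy":0,"dz":0,"wx":0,"wy":0,"wz":0}
  ]
}}

```text
time_s: 11.35
tcp_pos: [0.491, 0.0186, 0.1652]
eef_rot: [179.8, 61.9, 10.6]
contact_force: [-0.5, 0.3, -5.0]
gripper_width: 0.0216
```

```bash
sed -i 's/^n=np.array(.*\]); /n=np.array([-.4722,-.0918,.8767]); /' dialpose.py; cat > chk.py <<'E'
from hand import *
from dialpose import *
import sys
def loc(s):
    p,R=pose(s); q=p+R[:,0]*TIP-c
    return np.array([q@ex,q@ey,q@n])*1e3
def chk(x,y,gap):
    s=r.get_state(); p,R=target(x,y,gap)
    f=s["contact_force"]; print("t",s["time_s"],"F",f.round(2),"Fn",(f@n).round(2),"M",s["moment"].round(2),"dial xyz mm",loc(s).round(1),"w",s["gripper_width"],s["joints"].round(1)); show(s,p,R)
if __name__=="__main__": chk(*[float(a) for a in sys.argv[1:4]])
E
python3 chk.py 0 .058 .02
```

```text
t 11.35 F [-0.51  0.34 -5.02] Fn -4.19 M [-0.46  2.28 -0.04] dial xyz mm [ 5.  59.5 54.6] w 0.021573879741691462 [ 31.1 -13.6 -57.8  26.9 -21.4  46.6]
shift mm [34.7  1.5  4.8] units [1.73 0.07 0.24] | rot units [-0.04  0.14 -0.04] deg [-0.19  0.66 -0.19]
```

Joint 3 is at -57.8°, close to its -58.28° limit. Before going lower I'll fit the arm's kinematics from the readings so I can predict it.

```bash
cat > kin.py <<'E'
from h import *
from scipy.optimize import least_squares
D=[([90.019,20.593,.633,-.02,-70.135,-16.507],[.19145,.64672,.1986],[95.394,89.902,-101.101]),
([56.7,10.6,-14.3,0,-64.7,54.8],[.4533,.3409,.1894],[-146.3,89.6,55.2]),
([57.,15.,-20.7,.2,-53.5,54.],[.4548,.3461,.105],[-154.8,89.2,46.3]),
([56.674,16.560,-22.176,-.106,-51.298,54.316],[.452396,.339996,.080037],None),
([56.6,8.4,-8.3,-.4,-74.4,54.3],[.4467,.3333,.2545],[16.2,88.9,-143.1]),
([30.7,-4.5,-24.4,.3,-72.3,70.],[.4202,.0244,.2374],[27.3,87.8,-142.]),
([39.4,-24.7,-52.6,21.6,-39.9,47.5],[.4467,.0128,.2320],[177.9,62.4,8.9]),
([31.1,-13.6,-57.8,26.9,-21.4,46.6],[.491,.0186,.1652],[179.8,61.9,10.6]),
([62.4,9.9,-13.7,0,-66.2,49.3],[.4158,.3812,.201],[-148.1,89.8,53.6])]
def R(ax,a): return Ro.from_euler(ax,a,degrees=True).as_matrix()
def fk(q,P):
    a1,d,h,L2,a3,L4,L6,o1,s4,s6,o6,bx,by=P
    q=np.asarray(q,float)
    A=R('z',q[0]+o1); p=np.array([bx,by,0.])+A@[a1,d,h]
    A=A@R('y',q[1]); p=p+A@[0,0,L2]
    A=A@R('y',-q[2]); p=p+A@[0,0,a3]+A@[L4,0,0]
    A=A@R('x',s4*q[3])@R('y',-q[4]); p=p+A@[L6,0,0]
    A=A@R('x',s6*q[5]+o6)
    return p,A
best=None
for s4 in(1,-1):
  for s6 in(1,-1):
   for o6 in (0,90,180,-90):
    def f(x):
        P=[*x[:8],s4,s6,x[8],0,0]; e=[]
        for q,p,o in D:
            pp,A=fk(q,P); e+=list((pp-p)*1e3)
            if o is not None: e+=list(Ro.from_matrix(A.T@Ro.from_euler('xyz',o,degrees=True).as_matrix()).as_rotvec()*100)
        e+=[x[0]*5,x[4]*5]
        return np.array(e)
    r_=least_squares(f,[.05,0,.4,.45,.03,.45,.25,0,o6])
    if best is None or r_.cost<best[0]: best=(r_.cost,s4,s6,r_.x,f)
if __name__=="__main__":
    print(best[0],best[1:3],best[3].round(4)); print(best[4](best[3])[:-2].round(1))
P=[*best[3][:8],best[1],best[2],best[3][8],0,0]
LO=np.array([-176.03,-82.01,-58.28,-173.87,-174.79,-173.66]);HI=np.array([176.03,121.73,71.71,95.51,-.11,173.66])
def ik(p,Rt,q0):
    def g(q):
        pp,A=fk(q,P); return np.r_[(pp-p)*1e3,Ro.from_matrix(A.T@Rt).as_rotvec()*200]
    s=least_squares(g,q0,x_scale=10); return s.x,np.sqrt(2*s.cost)
E
python3 kin.py; python3 - <<'E'
from kin import *
from dialpose import *
for flip in (0,1):
  for g in (.055,.02,-.004):
    for y in (.058,0,-.078):
      p,Rt=target(0,y,g)
      if flip: Rt=Rt@np.diag([1,-1,-1.])
      sols=[]
      for q0 in ([31,-13,-57,27,-21,46],[31,-13,-57,27,-21,-134],[-10,-13,-50,-30,-30,100],[-10,0,-40,-150,-20,-60],[31,0,-40,-150,-20,120],[0,20,-20,0,-20,0]):
        q,e=ik(p,Rt,q0)
        q[[0,3,5]]=(q[[0,3,5]]+180)%360-180
        if e<.5 and not any(np.allclose(q,z,atol=1) for z in sols): sols.append(q)
      print(flip,g,y,[ (z.round(1).tolist(),bool(((z>LO)&(z<HI)).all())) for z in sols])
E
```

```text
2259.5973062998814 (-1, -1) [ 8.99000e-02 -1.27600e-01  3.13000e-01  5.79800e-01 -1.84000e-02
  3.97000e-01  5.01500e-01 -6.34230e+00  2.63843e+02]
[  7.9  -4.9   2.8  -0.3   0.    0.   -2.6   3.1   8.1  -0.3  -0.   -0.1
  -0.9   4.1  19.9  -0.3  -0.1  -0.1  -1.7   4.7  24.4  -5.9   2.5  -1.1
  -0.2   0.2   0.2  -9.2  18.8  -0.   -0.1   0.2   0.4  14.3  -6.3 -38.7
   0.7   0.4  -5.2   2.4 -22.7 -21.2   0.9   0.4  -5.2  -4.1   2.    5.8
  -0.3   0.    0. ]
0 0.055 0.058 [([30.0, -17.0, -56.1, 15.3, -23.5, 58.6], True), ([30.0, -17.0, -56.1, -164.7, 23.5, -121.4], False)]
0 0.055 0 [([15.6, -13.3, -54.3, -2.4, -20.3, 87.7], True), ([15.6, -13.3, -54.3, 177.6, 20.3, -92.3], False)]
0 0.055 -0.078 [([-0.8, -7.2, -50.4, -24.8, -21.0, 123.2], True), ([-0.8, -7.2, -50.4, 155.2, 21.0, -56.8], False)]
0 0.02 0.058 [([29.1, -10.0, -59.1, 24.1, -13.9, 50.1], False), ([29.1, -10.0, -59.1, -155.9, 13.9, -129.9], False)]
0 0.02 0 [([15.7, -6.9, -57.1, -4.1, -11.2, 89.3], True), ([15.7, -6.9, -57.1, 175.9, 11.2, -90.7], False)]
0 0.02 -0.078 [([0.1, -1.7, -52.8, -36.4, -13.9, 134.6], True), ([0.1, 
[... 545 characters left out ...]
], True), ([15.6, -13.3, -54.3, 177.6, 20.3, 87.7], False)]
1 0.055 -0.078 [([-0.8, -7.2, -50.4, -24.8, -21.0, -56.8], True), ([-0.8, -7.2, -50.4, 155.2, 21.0, 123.2], False)]
1 0.02 0.058 [([29.1, -10.0, -59.1, 24.1, -13.9, -129.9], False)]
1 0.02 0 [([15.7, -6.9, -57.1, -4.1, -11.2, -90.7], True)]
1 0.02 -0.078 [([0.1, -1.7, -52.8, -36.4, -13.9, -45.4], True), ([0.1, -1.7, -52.8, 143.6, 13.9, 134.6], False)]
1 -0.004 0.058 [([28.5, -4.8, -60.9, 43.8, -7.8, -149.5], False), ([28.5, -4.8, -60.9, -136.2, 7.8, 30.5], False)]
1 -0.004 0 [([15.8, -2.2, -58.7, -9.2, -4.8, -85.6], False)]
1 -0.004 -0.078 [([0.7, 2.4, -54.1, -54.2, -9.8, -27.8], True), ([0.7, 2.4, -54.1, 125.8, 9.8, 152.2], False)]
```

```bash
python3 - <<'E'
from snap import *
s=r.get_state(); print(repr(s["joints"]),s["tcp_pos"],s["eef_rot"])
E
cat > kin2.py <<'E'
from kin import D,R,LO,HI
from h import *
from scipy.optimize import least_squares
def fk(q,x,s):
    a1,d,h,L2,a3,L4,L6,o1,o2,o3,o4,o5,o6,e5,ty,tz,bx,by=x
    A=R('z',q[0]+o1); p=np.array([bx,by,0.])+A@[a1,d,h]
    A=A@R('y',q[1]+o2); p=p+A@[0,0,L2]
    A=A@R('y',-q[2]+o3); p=p+A@[L4,0,a3]
    A=A@R('x',s[0]*q[3]+o4); A=A@R('y',-q[4]+o5); p=p+A@[0,e5,0]
    A=A@R('x',s[1]*q[5]+o6); p=p+A@[L6,ty,tz]
    return p,A
names="a1,d,h,L2,a3,L4,L6,o1,o2,o3,o4,o5,o6,e5,ty,tz,bx,by".split(",")
pri=np.array([.05,0,.4,.5,.0,.45,.3,0,0,0,0,0,0,0,0,0,0,0])
sg=np.array([.3,.2,.3,.3,.2,.3,.3,30,3,3,3,3,400,.1,.03,.03,.02,.02])
def run():
    best=None
    for s in((1,1),(1,-1),(-1,1),(-1,-1)):
      for o6 in(0,90,180,-90):
        def f(x):
            e=[]
            for q,p,o in D:
                pp,A=fk(q,x,s); e+=list((pp-p)*1e3)
                if o is not None: e+=list(Ro.from_matrix(A.T@Ro.from_euler('xyz',o,degrees=True).as_matrix()).as_rotvec()*200)
            return np.r_[e,(x-pri)/sg]
        x0=pri.copy(); x0[12]=o6
        z=least_squares(f,x0,x_scale=sg,loss='linear')
        if best is None or z.cost<best[0]: best=(z.cost,s,z.x,f)
    return best
if __name__=="__main__":
    b=run(); print(b[0],b[1],dict(zip(names,b[2].round(3)))); e=b[3](b[2])[:-18].round(1); print(e)
E
python3 kin2.py
```

```text
array([ 31.11243084, -13.61007123, -57.82027904,  26.9331984 ,
       -21.35994087,  46.57449794]) [0.49102357 0.01857436 0.1652061 ] [179.84535783  61.9029588   10.60715006]
2.955034181525889 (-1, -1) {'a1': np.float64(0.0), 'd': np.float64(-0.001), 'h': np.float64(0.202), 'L2': np.float64(0.601), 'a3': np.float64(0.001), 'L4': np.float64(0.464), 'L6': np.float64(0.407), 'o1': np.float64(-0.172), 'o2': np.float64(0.121), 'o3': np.float64(0.116), 'o4': np.float64(-0.013), 'o5': np.float64(-0.258), 'o6': np.float64(-90.147), 'e5': np.float64(-0.189), 'ty': np.float64(0.0), 'tz': np.float64(-0.0), 'bx': np.float64(-0.001), 'by': np.float64(0.0)}
[ 0.   0.  -0.2 -0.1 -0.   0.1  0.4  0.3  0.5 -0.1 -0.1  0.   0.2  0.2
 -0.   0.  -0.1  0.   0.  -0.1  0.1 -0.3  0.2  0.   0.2  0.1 -0.1  0.
 -0.1 -0.2  0.3 -0.  -0.   0.2  0.1  0.1 -0.3 -0.  -0.2 -0.2 -0.  -0.1
 -0.   0.2  0.  -0.3 -0.5 -0.2 -0.1 -0.   0.1]
```

```bash
cat > ik2.py <<'E'
from kin2 import *
import os,pickle
if not os.path.exists("kin.pkl"):
    b=run(); pickle.dump((b[1],b[2]),open("kin.pkl","wb"))
S,X=pickle.load(open("kin.pkl","rb"))
def FK(q): return fk(q,X,S)
def ik(p,Rt,q0):
    def g(q):
        pp,A=FK(q); return np.r_[(pp-p)*1e3,Ro.from_matrix(A.T@Rt).as_rotvec()*200]
    s=least_squares(g,q0,x_scale=10,max_nfev=200); q=s.x.copy(); q[[0,3,4,5]]=(q[[0,3,4,5]]+180)%360-180; return q,np.sqrt(2*s.cost)
def allik(p,Rt,n=60,seed=0):
    rng=np.random.default_rng(seed); sols=[]
    for i in range(n):
        q0=rng.uniform([-90,-60,-58,-173,-170,-173],[90,100,70,95,0,173])
        q,e=ik(p,Rt,q0)
        if e<.2 and not any(np.allclose(q,z,atol=1) for z in sols): sols.append(q)
    return sols
E
python3 - <<'E'
from ik2 import *
from dialpose import *
for g in (.055,.02,-.004):
  for y in (.058,0,-.078):
    p,Rt=target(0,y,g)
    print(g,y)
    for z in allik(p,Rt):
        ok=((z>LO)&(z<HI))
        if ok[[0,1,4]].all(): print("   ",z.round(1).tolist(),ok.all(), [] if ok.all() else np.where(~ok)[0]+1)
E
```

```text
0.055 0.058
    [30.6, -14.3, -59.4, 28.5, -19.8, 45.5] False [3]
    [-36.9, 89.6, -120.1, -149.2, -136.0, -22.6] False [3]
    [-149.7, 13.8, -120.9, -152.1, -19.9, 46.5] False [3]
    [20.1, 93.7, -151.0, 51.0, -174.8, 133.0] False [3]
    [20.1, 93.7, 209.0, 51.0, -174.8, 133.0] False [3]
0.055 0
    [21.6, -11.9, -53.1, 14.2, -21.1, 67.3] True []
    [-43.5, 92.7, -121.0, -145.6, -136.3, -12.8] False [3]
    [-158.7, 11.4, -127.3, -166.5, -21.3, 68.3] False [3]
0.055 -0.078
    [6.6, -6.7, -41.7, -5.0, -26.5, 98.3] True []
    [-49.5, 97.3, -123.5, -140.4, -139.1, -0.9] False [3]
    [-173.8, 6.2, -138.6, 174.6, -26.8, 99.1] False [3 4]
0.02 0.058
    [23.7, -8.9, -63.9, 42.4, -9.2, 36.7] False [3]
    [-33.8, 95.0, -118.4, -147.9, -140.5, -23.2] False [3]
    [21.7, 97.8, -148.4, 46.8, -173.3, 127.2] False [3]
    [21.7, 97.8, 211.6, 46.8, -173.3, 127.2] False [3]
    [-156.1, 8.5, -116.4, -138.9, -9.5, 37.9] False [3]
0.02 0
    [20.0, -7.1, -56.1, 19.3, -13.2, 63.3] True []
    [-160.2, 6.6, -124.4, -161.9, -13.6, 64.6] False [3]
    [-40.1, 97.8, -119.3, -143.9, -140.7, -13.2] False [3]
0.02 -0.078
    [6.8, -2.4, -42.5, -5.8, -21.3, 99.1] True []
    [-46.1, 102.0, -121.8, -138.0, -143.0, -0.7] False [3]
    [-173.6, 2.0, -137.8, 173.7, -21.8, 99.9] False [3 4]
-0.004 0.058
    [-31.6, 98.8, -117.4, -146.6, -143.8, -23.2] False [3]
    [22.7, 100.7, -146.6, 43.7, -172.3, 123.1] False [3]
    [22.7, 100.7, 213.4, 43.7, -172.3, 123.1] False [3]
-0.004 0
    [16.9, -3.6, -59.8, 29.6, -5.9, 55.3] False [3]
    [-37.9, 101.4, -118.3, -142.3, -143.8, -13.0] False [3]
    [-162.8, 3.1, -121.0, -152.9, -6.7, 57.6] False [3]
-0.004 -0.078
    [6.9, 0.6, -42.8, -6.7, -18.0, 100.0] True []
    [-43.7, 105.4, -120.8, -135.8, -145.9, -0.1] False [3]
    [-173.5, -1.0, -137.5, 172.8, -18.5, 100.8] False [3 4]
```

The fit is sub-mm: there is a 189 mm wrist offset, and a tool normal to the dial is out of joint range near the clamp. The fingers close along the roller's y, so I can regrip with the tool pitched relative to the handle. That keeps the tool nearer vertical on the slope. I'll scan the pitch.

```bash
cat > plan2.py <<'E'
from ik2 import *
from dialpose import c,n,ex,ey
G=0.049
def rotey(v,a): return Ro.from_rotvec(np.radians(a)*ey).apply(v)
def dialpose(x,y,g,phi):   # phi: degrees tool leaned back toward vertical from dial normal
    best=None
    a=-n; 
    a2=rotey(a,phi) 
    H=c+ex*x+ey*y+n*(g+.069)
    return H+a2*G, toolR(a2,-ey)
def restpose(phi,dz=0,yaw=20.95,H=(.4518,.3403,.087)):
    u=yawv(yaw); v=np.array([-u[1],u[0],0]); 
    a=Ro.from_rotvec(np.radians(phi)*v).apply([0,0,-1.]); return np.array(H)+[0,0,dz]+a*G, toolR(a,-v)
if __name__=="__main__":
    print("check sign: phi=28.7 ->",rotey(-n,28.7), rotey(-n,-28.7))
    sg=1 if rotey(-n,28.7)[2]<rotey(-n,-28.7)[2] else -1
    for phi in (10,16,20,24,28):
        ph=sg*phi; print("phi",phi)
        for g,y in ((.055,.058),(.0,.058),(-.004,0),(-.004,-.08),(.055,-.08)):
            p,Rt=dialpose(0,y,g,ph); z,e=ik(p,Rt,[25,-5,-45,20,-40,60]); ok=(z>LO)&(z<HI)
            print("  ",g,y,z.round(1).tolist(),round(e,2),ok.all())
        for dz in (0,.1,.2):
            p,Rt=restpose(ph,dz); z,e=ik(p,Rt,[50,10,-10,0,-60,54]); ok=(z>LO)&(z<HI); print("  rest",dz,p.round(3),Rt[:,0].round(2),z.round(1).tolist(),round(e,2),ok.all())
E
python3 plan2.py
```

```text
check sign: phi=28.7 -> [ 9.13884641e-04  1.77667535e-04 -9.99999567e-01] [ 0.82746172  0.16086613 -0.53798623]
phi 10
   0.055 0.058 [30.8, -9.3, -46.0, 10.6, -36.0, 62.6] 0.0 True
   0.0 0.058 [28.9, -2.4, -48.4, 12.8, -26.6, 61.5] 0.0 True
   -0.004 0 [19.9, -0.1, -44.3, 6.1, -27.4, 76.2] 0.0 True
   -0.004 -0.08 [7.4, 3.5, -37.2, -2.4, -30.7, 95.5] 0.0 True
   0.055 -0.08 [7.1, -2.9, -35.6, -2.1, -38.6, 95.3] 0.0 True
  rest 0 [0.444 0.337 0.039] [-0.16 -0.06 -0.98] [53.2, 24.5, -14.6, -6.2, -59.5, 61.3] 0.0 True
  rest 0.1 [0.444 0.337 0.139] [-0.16 -0.06 -0.98] [53.2, 18.7, -8.8, -5.6, -71.1, 60.0] 0.0 True
  rest 0.2 [0.444 0.337 0.239] [-0.16 -0.06 -0.98] [53.2, 14.8, -0.9, -5.4, -82.8, 58.9] 0.0 True
phi 16
   0.055 0.058 [29.1, -5.7, -39.7, 5.6, -44.0, 68.3] 0.0 True
   0.0 0.058 [27.8, 0.7, -41.3, 6.2, -35.9, 68.6] 0.0 True
   -0.004 0 [19.2, 2.7, -38.5, 3.0, -36.2, 79.6] 0.0 True
   -0.004 -0.08 [7.8, 5.8, -33.3, -1.2, -38.2, 94.1] 0.0 True
   0.055 -0.08 [7.5, -0.2, -31.9, -1.1, -45.6, 94.2] 0.0 True
  rest 0 [0.439 0.335 0.04 ] [-0.26 -0.1  -0.96] [51.3, 27.8, -9.2, -8.
[... 1326 characters left out ...]
 rest 0.2 [0.433 0.333 0.242] [-0.38 -0.15 -0.91] [49.2, 23.2, 10.4, -11.2, -98.4, 62.3] 0.0 True
phi 28
   0.055 0.058 [26.0, 1.8, -29.1, 0.2, -58.4, 74.9] 0.0 True
   0.0 0.058 [25.2, 7.3, -30.1, 0.2, -51.9, 75.7] 0.0 True
   -0.004 0 [17.9, 8.9, -28.6, 0.1, -51.7, 83.1] 0.0 True
   -0.004 -0.08 [8.3, 11.4, -25.3, -0.1, -52.5, 92.8] 0.0 True
   0.055 -0.08 [8.1, 6.0, -24.4, -0.1, -58.9, 92.9] 0.0 True
  rest 0 [0.43  0.332 0.044] [-0.44 -0.17 -0.88] [48.3, 34.7, 0.9, -12.5, -81.7, 67.4] 0.0 True
  rest 0.1 [0.43  0.332 0.144] [-0.44 -0.17 -0.88] [48.3, 29.4, 6.0, -12.4, -91.9, 65.1] 0.0 True
  rest 0.2 [0.43  0.332 0.244] [-0.44 -0.17 -0.88] [48.3, 25.6, 13.3, -12.7, -102.7, 62.7] 0.0 True
```

Phi = 16° gives comfortable joint margins everywhere. I'll set the roller back on the rest and regrip it pitched.

```bash
cat > rows.py <<'E'
from snap import *
def rows(s,p,R,N,ramp=True):
    p0,R0=pose(s); rv=Ro.from_matrix(R0.T@R).as_rotvec()
    u=np.linspace(0,1,N+1)
    out=[]
    for i in range(N):
        Ra=R0@Ro.from_rotvec(rv*u[i]).as_matrix(); d=Ra.T@((p-p0)*(u[i+1]-u[i])); w=rv*(u[i+1]-u[i])
        out.append(np.r_[d/.02,w/.08].round(2))
    return out
def pr(s,p,R,N):
    show(s,p,R)
    for i,o in enumerate(rows(s,np.asarray(p),R,N)): print(i,o.tolist())
E
python3 - <<'E'
from rows import *
s=r.get_state(); pr(s,[.455,.06,.25],toolR([0,0,-1],yawv(-78)),7)
E
```

```text
shift mm [-87.9 -47.3 -15.6] units [-4.39 -2.37 -0.78] | rot units [-0.26 -6.13 -0.08] deg [ -1.21 -28.1   -0.38]
0 [-0.63, -0.34, -0.11, -0.04, -0.88, -0.01]
1 [-0.63, -0.34, -0.07, -0.04, -0.88, -0.01]
2 [-0.64, -0.34, -0.02, -0.04, -0.88, -0.01]
3 [-0.64, -0.34, 0.02, -0.04, -0.88, -0.01]
4 [-0.63, -0.34, 0.06, -0.04, -0.88, -0.01]
5 [-0.63, -0.34, 0.11, -0.04, -0.88, -0.01]
6 [-0.62, -0.34, 0.15, -0.04, -0.88, -0.01]
```

Request:
{"op": "arm_command", "data": {
  "plan": [
    {"dx":-0.9,"dy":0,"dz":-0.1,"wx":0,"wy":0,"wz":0},
    {"dx":-0.9,"dy":0,"dz":-0.05,"wx":0,"wy":-0.5,"wz":0},
    {"dx":-0.7,"dy":-0.3,"dz":0,"wx":-0.04,"wy":-0.9,"wz":0},
    {"dx":-0.7,"dy":-0.4,"dz":0,"wx":-0.04,"wy":-0.9,"wz":0},
    {"dx":-0.6,"dy":-0.6,"dz":0.05,"wx":-0.04,"wy":-0.9,"wz":0},
    {"dx":-0.6,"dy":-0.6,"dz":0.1,"wx":-0.04,"wy":-0.9,"wz":0},
    {"dx":0,"dy":-0.6,"dz":0.1,"wx":-0.04,"wy":-0.9,"wz":0},
    {"dx":0,"dy":-0.4,"dz":0,"wx":-0.04,"wy":-0.9,"wz":0}
  ]
}}

```text
time_s: 12.02
tcp_pos: [0.4345, 0.0753, 0.2557]
eef_rot: [-60.1, 89.4, 132.3]
contact_force: [-0.2, 0.1, -5.1]
gripper_width: 0.0218
```

```bash
python3 - <<'E'
from rows import *
s=r.get_state(); print(s["joints"].round(1)); pr(s,[.452,.3397,.15],toolR([0,0,-1],yawv(-69.1)),15)
E
```

```text
[ 35.   -4.1 -21.2  -0.6 -73.   67.7]
shift mm [ 107.7 -253.5  -74.6] units [  5.38 -12.67  -3.73] | rot units [-1.84  0.06  0.12] deg [-8.45  0.27  0.56]
0 [0.36, -0.84, -0.25, -0.12, 0.0, 0.01]
1 [0.36, -0.84, -0.26, -0.12, 0.0, 0.01]
2 [0.36, -0.84, -0.27, -0.12, 0.0, 0.01]
3 [0.36, -0.84, -0.27, -0.12, 0.0, 0.01]
4 [0.36, -0.84, -0.28, -0.12, 0.0, 0.01]
5 [0.36, -0.83, -0.29, -0.12, 0.0, 0.01]
6 [0.36, -0.83, -0.3, -0.12, 0.0, 0.01]
7 [0.36, -0.83, -0.31, -0.12, 0.0, 0.01]
8 [0.36, -0.82, -0.31, -0.12, 0.0, 0.01]
9 [0.35, -0.82, -0.32, -0.12, 0.0, 0.01]
10 [0.35, -0.82, -0.33, -0.12, 0.0, 0.01]
11 [0.35, -0.82, -0.34, -0.12, 0.0, 0.01]
12 [0.35, -0.81, -0.35, -0.12, 0.0, 0.01]
13 [0.35, -0.81, -0.35, -0.12, 0.0, 0.01]
14 [0.35, -0.81, -0.36, -0.12, 0.0, 0.01]
```

Request:
{"op": "arm_command", "data": {
  "plan": [
    {"dx":0,"dy":-0.9,"dz":-0.25,"wx":-0.12,"wy":0,"wz":0},
    {"dx":0,"dy":-0.95,"dz":-0.25,"wx":-0.12,"wy":0,"wz":0},
    {"dx":0,"dy":-0.95,"dz":-0.27,"wx":-0.12,"wy":0,"wz":0},
    {"dx":0,"dy":-0.95,"dz":-0.28,"wx":-0.14,"wy":0,"wz":0},
    {"dx":0.2,"dy":-0.95,"dz":-0.29,"wx":-0.14,"wy":0,"wz":0},
    {"dx":0.4,"dy":-0.95,"dz":-0.3,"wx":-0.14,"wy":0,"wz":0},
    {"dx":0.5,"dy":-0.95,"dz":-0.31,"wx":-0.14,"wy":0,"wz":0},
    {"dx":0.6,"dy":-0.95,"dz":-0.32,"wx":-0.14,"wy":0,"wz":0},
    {"dx":0.7,"dy":-0.95,"dz":-0.33,"wx":-0.14,"wy":0,"wz":0},
    {"dx":0.8,"dy":-0.95,"dz":-0.34,"wx":-0.14,"wy":0,"wz":0},
    {"dx":0.8,"dy":-0.95,"dz":-0.35,"wx":-0.14,"wy":0,"wz":0},
    {"dx":0.6,"dy":-0.95,"dz":-0.35,"wx":-0.14,"wy":0,"wz":0},
    {"dx":0.5,"dy":-0.6,"dz":-0.2,"wx":-0.14,"wy":0,"wz":0},
    {"dx":0,"dy":0,"dz":0,"wx":0,"wy":0,"wz":0}
  ]
}}

```text
time_s: 13.18
tcp_pos: [0.4387, 0.3638, 0.1712]
eef_rot: [-91.9, 87.7, 110.2]
contact_force: [0.3, 0.2, -5.4]
gripper_width: 0.0217
```

```bash
python3 - <<'E'
from rows import *
s=r.get_state(); print(s["joints"].round(1)); pr(s,[.452,.3397,.06],toolR([0,0,-1],yawv(-69.0)),5)
E
```

```text
[ 58.   11.4 -15.   -2.1 -62.2  55.1]
shift mm [110.   31.8  -3. ] units [ 5.5   1.59 -0.15] | rot units [ 0.25 -0.01  0.5 ] deg [ 1.15 -0.05  2.29]
0 [1.1, 0.32, -0.03, 0.05, -0.0, 0.1]
1 [1.1, 0.31, -0.03, 0.05, -0.0, 0.1]
2 [1.11, 0.3, -0.03, 0.05, -0.0, 0.1]
3 [1.11, 0.29, -0.03, 0.05, -0.0, 0.1]
4 [1.11, 0.28, -0.04, 0.05, -0.0, 0.1]
```

Request:
{"op": "arm_command", "data": {
  "plan": [
    {"dx":0.7,"dy":0.4,"dz":-0.03,"wx":0.06,"wy":0,"wz":0.17},
    {"dx":1,"dy":0.4,"dz":-0.03,"wx":0.06,"wy":0,"wz":0.17},
    {"dx":1,"dy":0.4,"dz":-0.03,"wx":0.06,"wy":0,"wz":0.17},
    {"dx":1,"dy":0.3,"dz":-0.03,"wx":0.06,"wy":0,"wz":0},
    {"dx":0.8,"dy":0,"dz":0,"wx":0,"wy":0,"wz":0},
    {"dx":0,"dy":0,"dz":0,"wx":0,"wy":0,"wz":0},
    {"dx":0,"dy":0,"dz":0,"wx":0,"wy":0,"wz":0}
  ]
}}

```text
time_s: 13.77
tcp_pos: [0.4529, 0.3435, 0.0839]
eef_rot: [-136.1, 89.6, 65.3]
contact_force: [-1.0, 0.6, -3.7]
gripper_width: 0.0221
```

```bash
python3 - <<'E'
from rows import *
s=r.get_state(); print(s["joints"].round(1)); pr(s,[.452,.3397,.0385],toolR([0,0,-1],yawv(-69.0)),3)
E
```

```text
[ 56.9  16.3 -22.   -0.1 -51.3  54.6]
shift mm [45.4  3.4  2.4] units [2.27 0.17 0.12] | rot units [ 0.09 -0.07  0.06] deg [ 0.41 -0.3   0.29]
0 [0.76, 0.06, 0.04, 0.03, -0.02, 0.02]
1 [0.76, 0.06, 0.04, 0.03, -0.02, 0.02]
2 [0.76, 0.05, 0.04, 0.03, -0.02, 0.02]
```

Request:
{"op": "arm_command", "data": {
  "plan": [
    {"dx":0.5,"dy":0.1,"dz":0.06,"wx":0.05,"wy":-0.04,"wz":0.03},
    {"dx":0.5,"dy":0.07,"dz":0.06,"wx":0.04,"wy":-0.03,"wz":0.03},
    {"dx":0.5,"dy":0,"dz":0,"wx":0,"wy":0,"wz":0},
    {"dx":0.3,"dy":0,"dz":0,"wx":0,"wy":0,"wz":0},
    {"dx":0,"dy":0,"dz":0,"wx":0,"wy":0,"wz":0}
  ]
}}

```text
time_s: 14.18
tcp_pos: [0.4537, 0.342, 0.0495]
eef_rot: [-140.4, 89.6, 60.6]
contact_force: [0.6, -0.3, -4.5]
gripper_width: 0.0217
```

```bash
python3 - <<'E'
from rows import *
s=r.get_state(); print(s["contact_force"],s["joints"].round(1)); pr(s,[.452,.3397,.0382],toolR([0,0,-1],yawv(-69.0)),1)
E
```

```text
[ 0.5683101  -0.26865547 -4.51831625] [ 56.7  18.6 -24.1  -0.  -46.9  54.3]
shift mm [11.3  1.6  2.5] units [0.56 0.08 0.12] | rot units [ 0.   -0.07  0.05] deg [ 0.01 -0.3   0.25]
0 [0.56, 0.08, 0.12, 0.0, -0.07, 0.05]
```

Request:
{"op": "arm_command", "data": {
  "plan": [
    {"dx":0.3,"dy":0.08,"dz":0.12,"wx":0,"wy":-0.07,"wz":0.05},
    {"dx":0.2,"dy":0,"dz":0,"wx":0,"wy":0,"wz":0},
    {"dx":0,"dy":0,"dz":0,"wx":0,"wy":0,"wz":0}
  ]
}}

```text
time_s: 14.43
tcp_pos: [0.452, 0.3398, 0.0385]
eef_rot: [14.7, 89.9, -144.2]
contact_force: [-0.3, -0.2, -4.7]
gripper_width: 0.0214
```

```bash
python3 - <<'E'
from rows import *
s=r.get_state(); print(s["contact_force"],s["joints"].round(1)); pr(s,[.452,.3397,.0382],toolR([0,0,-1],yawv(-69.0)),1)
E
```

```text
[-0.25565529 -0.17140268 -4.65877333] [ 56.7  19.4 -24.7  -0.  -45.9  54.3]
shift mm [0.3 0.1 0. ] units [0.02 0.   0.  ] | rot units [ 0.01  0.01 -0.  ] deg [ 0.04  0.05 -0.01]
0 [0.02, 0.0, 0.0, 0.01, 0.01, -0.0]
```

Request:
{"op": "arm_command", "data": {
  "plan": [
    {"dx":0.02,"dy":0,"dz":0,"wx":0,"wy":0,"wz":0},
    {"dx":0,"dy":0,"dz":0,"wx":0,"wy":0,"wz":0},
    {"dx":0,"dy":0,"dz":0,"wx":0,"wy":0,"wz":0}
  ],
  "fingers": -0.1
}}

```text
time_s: 14.68
tcp_pos: [0.4533, 0.3411, 0.0395]
eef_rot: [-164.0, 89.9, 37.1]
contact_force: [-0.5, 0.7, 0.7]
gripper_width: 0.0361
```

```bash
python3 - <<'E'
from rows import *
from plan2 import restpose
s=r.get_state(); print(s["contact_force"],s["gripper_width"],s["tcp_pos"]); p,R=restpose(16,0); pr(s,p,R,5)
E
```

```text
[-0.53120392  0.71088107  0.66833341] 0.03611351132208411 [0.45331862 0.34110108 0.03951497]
shift mm [-0.4  0.2 15.2] units [-0.02  0.01  0.76] | rot units [ 0.03 -3.52  0.  ] deg [ 1.600e-01 -1.612e+01  1.000e-02]
0 [-0.0, 0.0, 0.15, 0.01, -0.7, 0.0]
1 [0.0, 0.0, 0.15, 0.01, -0.7, 0.0]
2 [0.01, 0.0, 0.15, 0.01, -0.7, 0.0]
3 [0.02, 0.0, 0.15, 0.01, -0.7, 0.0]
4 [0.03, 0.0, 0.15, 0.01, -0.7, 0.0]
```

Request:
{"op": "arm_command", "data": {
  "plan": [
    {"dx":0,"dy":0,"dz":0.15,"wx":0.01,"wy":-0.7,"wz":0},
    {"dx":0,"dy":0,"dz":0.15,"wx":0.01,"wy":-0.7,"wz":0},
    {"dx":0.01,"dy":0,"dz":0.15,"wx":0.01,"wy":-0.7,"wz":0},
    {"dx":0.02,"dy":0,"dz":0.15,"wx":0.01,"wy":-0.7,"wz":0},
    {"dx":0.03,"dy":0,"dz":0.15,"wx":0,"wy":-0.6,"wz":0},
    {"dx":0,"dy":0,"dz":0,"wx":0,"wy":0,"wz":0}
  ]
}}

```text
time_s: 15.18
tcp_pos: [0.4406, 0.3386, 0.0458]
eef_rot: [-1.3, 74.4, -160.1]
contact_force: [0.9, 0.0, -0.4]
gripper_width: 0.0482
```

```bash
python3 - <<'E'
from rows import *
from plan2 import restpose
s=r.get_state(); print(s["contact_force"],s["gripper_width"],s["tcp_pos"]); p,R=restpose(16,0); pr(s,p,R,1)
E
```

```text
[ 0.89007731  0.01609967 -0.42344423] 0.04822088102126635 [0.44055659 0.33859516 0.04584489]
shift mm [6.4 2.5 0.7] units [0.32 0.12 0.04] | rot units [ 0.07 -0.09  0.06] deg [ 0.31 -0.39  0.28]
0 [0.32, 0.12, 0.04, 0.07, -0.09, 0.06]
```

Request:
{"op": "arm_command", "data": {
  "plan": [
    {"dx":0.28,"dy":0.12,"dz":0.04,"wx":0.07,"wy":-0.09,"wz":0.06},
    {"dx":0,"dy":0,"dz":0,"wx":0,"wy":0,"wz":0}
  ]
}}

```text
time_s: 15.35
tcp_pos: [0.4405, 0.3359, 0.0405]
eef_rot: [-0.0, 74.2, -159.2]
contact_force: [0.1, -0.5, 0.0]
gripper_width: 0.0482
```

```bash
python3 - <<'E'
from rows import *
from plan2 import restpose
s=r.get_state(); print(s["contact_force"],s["gripper_width"],s["tcp_pos"]); p,R=restpose(16,0); pr(s,p,R,1)
E
```

```text
[ 0.13671605 -0.46034171  0.03826076] 0.048220827074782785 [0.44047527 0.33591313 0.04053024]
shift mm [ 1.  -0.   1.1] units [ 0.05 -0.    0.06] | rot units [-0.02 -0.03  0.01] deg [-0.08 -0.16  0.03]
0 [0.05, -0.0, 0.06, -0.02, -0.03, 0.01]
```

Request:
{"op": "arm_command", "data": {
  "plan": [
    {"dx":0.05,"dy":0,"dz":0.05,"wx":0,"wy":0,"wz":0},
    {"dx":0,"dy":0,"dz":0,"wx":0,"wy":0,"wz":0},
    {"dx":0,"dy":0,"dz":0,"wx":0,"wy":0,"wz":0},
    {"dx":0,"dy":0,"dz":0,"wx":0,"wy":0,"wz":0},
    {"dx":0,"dy":0,"dz":0,"wx":0,"wy":0,"wz":0},
    {"dx":0,"dy":0,"dz":0,"wx":0,"wy":0,"wz":0},
    {"dx":0,"dy":0,"dz":0,"wx":0,"wy":0,"wz":0}
  ],
  "fingers": 1,
  "force": 60
}}

```text
time_s: 15.93
tcp_pos: [0.4378, 0.335, 0.0408]
eef_rot: [-0.1, 74.4, -159.1]
contact_force: [0.5, 0.5, -1.6]
gripper_width: 0.0214
```

```bash
cat > hand2.py <<'E'
from rows import *
def rfit(tag,s):
    w=load(tag); W=cloudw(w); p,R=pose(s); T=(W-p)@R
    hsv=cv2.cvtColor(w["p"],cv2.COLOR_RGB2HSV)
    m=np.zeros(T.shape[:2],bool); m[100:290,262:300]=1
    Q=T[m]; Q=Q[~np.isnan(Q[:,0])]; Q=Q[(abs(Q[:,1])<.009)&(Q[:,2]<-.013)&(Q[:,2]>-.09)&(Q[:,0]<-.03)&(Q[:,0]>-.12)]
    c=np.median(Q,0); k=None
    # robust: fit x = a+b z + c y
    k=np.ones(len(Q),bool)
    for _ in range(8):
        A=np.c_[np.ones(k.sum()),Q[k,2],Q[k,1]]; co=np.linalg.lstsq(A,Q[k,0],rcond=None)[0]
        res=Q[:,0]-np.c_[np.ones(len(Q)),Q[:,2],Q[:,1]]@co; k=abs(res)<max(.002,np.median(abs(res))*2)
    Q=Q[k]; print(tag,len(Q),"rms",res[k].std().round(4),"top x at z=0",co[0].round(4),"pitch deg",np.degrees(np.arctan(co[1])).round(2),"roll",np.degrees(np.arctan(co[2])).round(2),"zrange",np.percentile(Q[:,2],[.5,99]).round(4),"y",np.median(Q[:,1]).round(4))
    return co,Q[:,2].min()
E
python3 - <<'E'
from hand2 import *
s=r.get_state(); print(s["contact_force"].round(2),s["moment"].round(2),s["gripper_width"],s["tcp_pos"])
v=snap("wrist","wr7"); rfit("wr7",s)
E
```

```text
[ 0.52  0.5  -1.65] [ 0.33 -1.3   0.04] 0.02141722859039317 [0.43781061 0.33504813 0.04078318]
wr7 5031 rms 0.0006 top x at z=0 -0.0621 pitch deg 15.36 roll -0.17 zrange [-0.0699 -0.0138] y 0.0005
```

View pics/wr7.png

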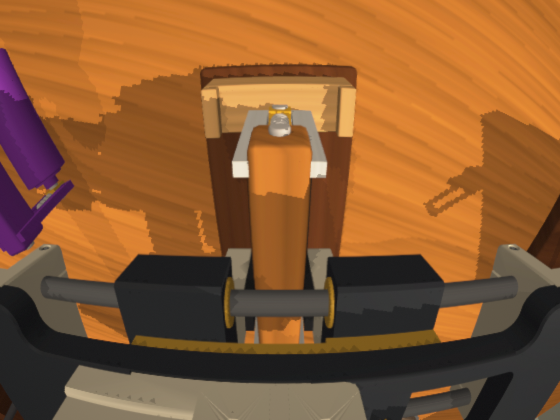

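```bash
cat > job.py <<'E'
from hand2 import *
from dialpose import c,n,ex,ey
PHI=15.5; B=np.array([.0180,.0005,-.0203])
def setphi(phi,b):
    global PHI,B; PHI=phi;B=np.array(b)
def tgt(x,y,g,phi=None):
    phi=PHI if phi is None else phi
    s_,c_=np.sin(np.radians(phi)),np.cos(np.radians(phi))
    X=-s_*ex-c_*n; R=toolR(X,-ey); return c+ex*x+ey*y+n*g-R@B, R
def loc(s):
    p,R=pose(s); q=p+R@B-c; s_,c_=np.sin(np.radians(PHI)),np.cos(np.radians(PHI))
    u=R@np.array([-s_,0,-c_]); k=R@np.array([-c_,0,s_])
    return np.array([q@ex,q@ey,q@n])*1e3, np.degrees([u@n,k@ey,u@ey])  # tilt up/down, lean, yaw
def rep(W0=None):
    s=r.get_state(); l,a=loc(s); f=s["contact_force"]; 
    print("t",round(s["time_s"],2),"F",f.round(2),"Fn",round(float(f@n),2),"Fy",round(float(f@ey),2),"| dial mm",l.round(2),"angles(tilt,lean,yaw)",a.round(2),"w",round(s["gripper_width"],4)); return s
E
python3 - <<'E'
from job import *
s=rep(); p,R=pose(s); pr(s,p+[0,0,.2],R,11)
from ik2 import ik,FK
for y,g in ((.058,.06),(.058,-.004),(-.078,-.004)):
    P_,R_=tgt(0,y,g); print(P_.round(4),ik(P_,R_,[27,0,-41,6,-36,68])[0].round(1))
E
```

```text
t 15.98 F [ 0.1  -0.49 -1.7 ] Fn -1.49 Fy -0.5 | dial mm [-45.71 382.4  -66.19] angles(tilt,lean,yaw) [-27.23   0.     9.91] w 0.0216
shift mm [-192.6   -0.    53.8] units [-9.63 -0.    2.69] | rot units [0. 0. 0.] deg [0. 0. 0.]
0 [-0.88, -0.0, 0.24, 0.0, 0.0, 0.0]
1 [-0.88, -0.0, 0.24, 0.0, 0.0, 0.0]
2 [-0.88, -0.0, 0.24, 0.0, 0.0, 0.0]
3 [-0.88, -0.0, 0.24, 0.0, 0.0, 0.0]
4 [-0.88, -0.0, 0.24, 0.0, 0.0, 0.0]
5 [-0.88, -0.0, 0.24, 0.0, 0.0, 0.0]
6 [-0.88, -0.0, 0.24, 0.0, 0.0, 0.0]
7 [-0.88, -0.0, 0.24, 0.0, 0.0, 0.0]
8 [-0.88, -0.0, 0.24, 0.0, 0.0, 0.0]
9 [-0.88, -0.0, 0.24, 0.0, 0.0, 0.0]
10 [-0.88, -0.0, 0.24, 0.0, 0.0, 0.0]
[0.4699 0.0134 0.1635] [ 29.5  -6.8 -40.2   6.  -44.1  67.6]
[0.5001 0.0192 0.1074] [ 27.9   0.7 -42.2   6.7 -34.6  67.9]
[ 0.526  -0.1143  0.1074] [  8.1   5.3 -34.   -1.2 -37.5  93.8]
```

Request:
{"op": "arm_command", "data": {
  "plan": [
    {"dx":-0.3,"dy":0,"dz":0.08,"wx":0,"wy":0,"wz":0},
    {"dx":-0.6,"dy":0,"dz":0.16,"wx":0,"wy":0,"wz":0},
    {"dx":-0.9,"dy":0,"dz":0.25,"wx":0,"wy":0,"wz":0},
    {"dx":-0.95,"dy":0,"dz":0.26,"wx":0,"wy":0,"wz":0},
    {"dx":-0.95,"dy":0,"dz":0.26,"wx":0,"wy":0,"wz":0},
    {"dx":-0.95,"dy":0,"dz":0.26,"wx":0,"wy":0,"wz":0},
    {"dx":-0.95,"dy":0,"dz":0.26,"wx":0,"wy":0,"wz":0},
    {"dx":-0.95,"dy":0,"dz":0.26,"wx":0,"wy":0,"wz":0},
    {"dx":-0.95,"dy":0,"dz":0.26,"wx":0,"wy":0,"wz":0},
    {"dx":-0.95,"dy":0,"dz":0.26,"wx":0,"wy":0,"wz":0},
    {"dx":-0.6,"dy":0,"dz":0.16,"wx":0,"wy":0,"wz":0}
  ]
}}

```text
time_s: 16.9
tcp_pos: [0.4357, 0.3323, 0.2403]
eef_rot: [0.6, 73.9, -158.6]
contact_force: [0.8, -0.0, -3.8]
gripper_width: 0.0216
```

```bash
python3 - <<'E'
from job import *
s=rep(); p,R=tgt(0,.058,.09); print(s["joints"].round(1)); pr(s,p,R,17)
E
```

```text
t 16.9 F [ 0.83 -0.01 -3.82] Fn -3.74 Fy -0.17 | dial mm [ 47.77 380.03 109.92] angles(tilt,lean,yaw) [-27.69   0.27   9.79] w 0.0216
[ 51.5  18.    3.6  -8.  -89.6  60.4]
shift mm [ 76.  307.6  77.8] units [ 3.8  15.38  3.89] | rot units [ 2.17  6.39 -0.09] deg [ 9.94 29.27 -0.42]
0 [0.22, 0.9, 0.23, 0.13, 0.38, -0.01]
1 [0.22, 0.91, 0.23, 0.13, 0.38, -0.01]
2 [0.21, 0.91, 0.22, 0.13, 0.38, -0.01]
3 [0.2, 0.91, 0.22, 0.13, 0.38, -0.01]
4 [0.2, 0.91, 0.22, 0.13, 0.38, -0.01]
5 [0.19, 0.92, 0.21, 0.13, 0.38, -0.01]
6 [0.18, 0.92, 0.21, 0.13, 0.38, -0.01]
7 [0.17, 0.92, 0.21, 0.13, 0.38, -0.01]
8 [0.17, 0.92, 0.2, 0.13, 0.38, -0.01]
9 [0.16, 0.93, 0.2, 0.13, 0.38, -0.01]
10 [0.16, 0.93, 0.19, 0.13, 0.38, -0.01]
11 [0.15, 0.93, 0.19, 0.13, 0.38, -0.01]
12 [0.14, 0.93, 0.18, 0.13, 0.38, -0.01]
13 [0.14, 0.93, 0.18, 0.13, 0.38, -0.01]
14 [0.13, 0.93, 0.17, 0.13, 0.38, -0.01]
15 [0.13, 0.94, 0.17, 0.13, 0.38, -0.01]
16 [0.12, 0.94, 0.16, 0.13, 0.38, -0.01]
```

Request:
{"op": "arm_command", "data": {
  "plan": [
    {"dx":0.1,"dy":0.6,"dz":0.2,"wx":0.13,"wy":0.4,"wz":0},
    {"dx":0.2,"dy":0.93,"dz":0.23,"wx":0.13,"wy":0.4,"wz":0},
    {"dx":0.2,"dy":0.93,"dz":0.22,"wx":0.13,"wy":0.4,"wz":0},
    {"dx":0.2,"dy":0.93,"dz":0.22,"wx":0.13,"wy":0.4,"wz":0},
    {"dx":0.2,"dy":0.93,"dz":0.22,"wx":0.13,"wy":0.4,"wz":0},
    {"dx":0.2,"dy":0.93,"dz":0.22,"wx":0.13,"wy":0.4,"wz":0},
    {"dx":0.18,"dy":0.93,"dz":0.21,"wx":0.13,"wy":0.4,"wz":0},
    {"dx":0.17,"dy":0.93,"dz":0.21,"wx":0.13,"wy":0.4,"wz":0},
    {"dx":0.17,"dy":0.93,"dz":0.2,"wx":0.13,"wy":0.4,"wz":0},
    {"dx":0.16,"dy":0.93,"dz":0.2,"wx":0.13,"wy":0.4,"wz":0},
    {"dx":0.16,"dy":0.93,"dz":0.19,"wx":0.13,"wy":0.4,"wz":0},
    {"dx":0.15,"dy":0.93,"dz":0.19,"wx":0.13,"wy":0.4,"wz":0},
    {"dx":0.14,"dy":0.93,"dz":0.18,"wx":0.13,"wy":0.4,"wz":0},
    {"dx":0.14,"dy":0.93,"dz":0.18,"wx":0.13,"wy":0.4,"wz":0},
    {"dx":0.13,"dy":0.93,"dz":0.17,"wx":0.13,"wy":0.4,"wz":0},
    {"dx":0.1,"dy":0.8,"dz":0.1,"wx":0.1,"wy":0.3,"wz":0},
    {"dx":0,"dy":0.2,"dz":0,"wx":0,"wy":0,"wz":0},
    {"dx":0,"dy":0,"dz":0,"wx":0,"wy":0,"wz":0}
  ]
}}

```text
time_s: 18.4
tcp_pos: [0.4457, 0.0142, 0.2066]
eef_rot: [-179.5, 75.5, 11.3]
contact_force: [-0.1, 0.9, -4.0]
gripper_width: 0.0218
```

```bash
python3 - <<'E'
from job import *
s=rep(); p,R=tgt(0,.058,.06); print(s["joints"].round(1)); pr(s,p,R,3)
v=snap("wrist","wr8"); rfit("wr8",s)
E
```

```text
t 18.4 F [-0.08  0.92 -4.04] Fn -3.59 Fy 0.92 | dial mm [  0.6   63.42 109.49] angles(tilt,lean,yaw) [ 1.22 -0.   -0.23] w 0.0218
[ 32.4 -13.  -39.5   6.7 -50.3  64.6]
shift mm [ 47.7   5.5 -12. ] units [ 2.38  0.27 -0.6 ] | rot units [-0.05 -0.27  0.01] deg [-0.22 -1.22  0.07]
0 [0.79, 0.09, -0.2, -0.02, -0.09, 0.0]
1 [0.79, 0.09, -0.21, -0.02, -0.09, 0.0]
2 [0.79, 0.09, -0.21, -0.02, -0.09, 0.0]
wr8 5032 rms 0.0006 top x at z=0 -0.0617 pitch deg 15.42 roll -0.16 zrange [-0.07   -0.0138] y 0.0003
```

View pics/wr8.png

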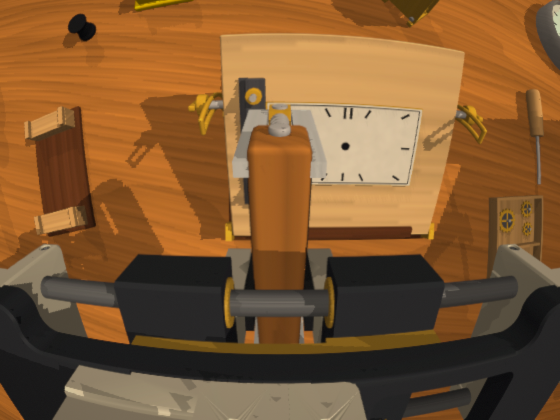

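Request:
{"op": "arm_command", "data": {
  "plan": [
    {"dx":0.5,"dy":0.1,"dz":-0.13,"wx":-0.03,"wy":-0.14,"wz":0},
    {"dx":0.8,"dy":0.1,"dz":-0.21,"wx":-0.02,"wy":-0.13,"wz":0},
    {"dx":0.9,"dy":0.07,"dz":-0.24,"wx":0,"wy":0,"wz":0},
    {"dx":0.8,"dy":0,"dz":-0.21,"wx":0,"wy":0,"wz":0},
    {"dx":0.4,"dy":0,"dz":-0.1,"wx":0,"wy":0,"wz":0},
    {"dx":0,"dy":0,"dz":0,"wx":0,"wy":0,"wz":0},
    {"dx":0,"dy":0,"dz":0,"wx":0,"wy":0,"wz":0}
  ]
}}

```text
time_s: 19.03
tcp_pos: [0.4832, 0.0202, 0.1467]
eef_rot: [-179.4, 76.8, 11.7]
contact_force: [-0.4, 0.5, -3.8]
gripper_width: 0.0214
```

```bash
python3 - <<'E'
from job import *
s=rep(); p,R=tgt(0,.058,.012); print(s["joints"].round(1)); pr(s,p,R,1)
E
```

```text
t 19.03 F [-0.39  0.46 -3.85] Fn -3.23 Fy 0.52 | dial mm [ 4.52 62.29 38.36] angles(tilt,lean,yaw) [-0.01 -0.19  0.08] w 0.0214
[ 29.3  -4.1 -40.3   6.  -41.3  67.8]
shift mm [26.6  4.3 -2.7] units [ 1.33  0.21 -0.13] | rot units [0.03 0.   0.04] deg [0.13 0.01 0.16]
0 [1.33, 0.21, -0.13, 0.03, 0.0, 0.04]
```

Request:
{"op": "arm_command", "data": {
  "plan": [
    {"dx":0.5,"dy":0.11,"dz":-0.07,"wx":0.03,"wy":0,"wz":0.04},
    {"dx":0.5,"dy":0.1,"dz":-0.06,"wx":0,"wy":0,"wz":0},
    {"dx":0.2,"dy":0,"dz":0,"wx":0,"wy":0,"wz":0},
    {"dx":0,"dy":0,"dz":0,"wx":0,"wy":0,"wz":0},
    {"dx":0,"dy":0,"dz":0,"wx":0,"wy":0,"wz":0}
  ]
}}

```text
time_s: 19.45
tcp_pos: [0.4934, 0.0197, 0.1276]
eef_rot: [180.0, 76.5, 11.1]
contact_force: [-0.3, -0.1, -4.5]
gripper_width: 0.0217
```

```bash
python3 - <<'E'
from job import *
s=rep(); p,R=tgt(0,.058,.0); print(s["joints"].round(1)); pr(s,p,R,1)
F=[]
v=snap("scene","sc9")
for i in range(4): F.append(r.get_state()["contact_force"]); r.capture("wrist")
print(np.mean(F,0).round(2),(np.mean(F,0)@n).round(2)); rep()
cv2.imwrite("pics/sc9c.png",cv2.resize(v["p"][130:260,180:330,::-1],None,fx=5,fy=4.5,interpolation=3))
E
```

```text
t 19.45 F [-0.31 -0.12 -4.49] Fn -3.78 Fy -0.06 | dial mm [ 4.13 59.77 16.96] angles(tilt,lean,yaw) [ 0.21 -0.05  0.1 ] w 0.0217
[ 28.6  -1.8 -41.4   6.6 -37.7  67.8]
shift mm [17.4  1.7 -0.6] units [ 0.87  0.09 -0.03] | rot units [ 0.02 -0.05  0.  ] deg [ 0.11 -0.21  0.02]
0 [0.87, 0.09, -0.03, 0.02, -0.05, 0.0]
[-0.08  0.06 -3.89] -3.38
t 19.7 F [ 0.19 -0.19 -4.93] Fn -4.39 Fy -0.23 | dial mm [ 4.12 59.7  16.86] angles(tilt,lean,yaw) [ 0.24 -0.06  0.09] w 0.0216
```

View pics/sc9c.png

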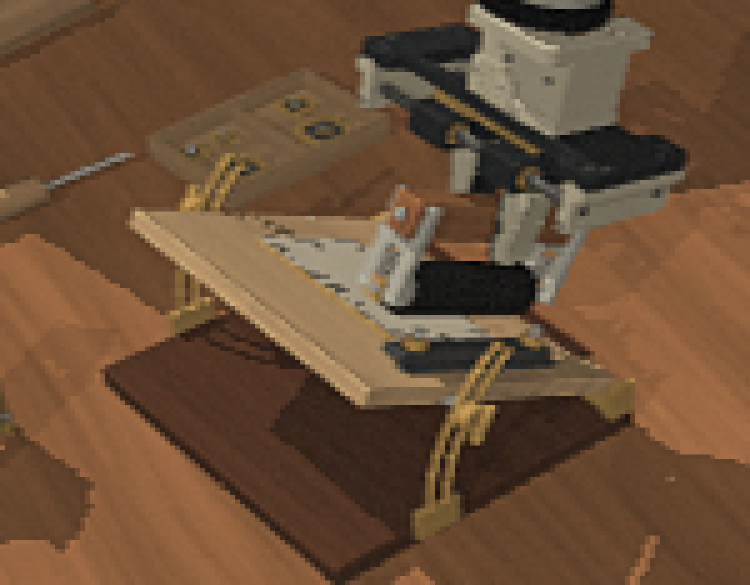

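Request:
{"op": "arm_command", "data": {
  "plan": [
    {"dx":0.35,"dy":0.06,"dz":-0.02,"wx":0,"wy":-0.05,"wz":0},
    {"dx":0.3,"dy":0.03,"dz":0,"wx":0,"wy":0,"wz":0},
    {"dx":0,"dy":0,"dz":0,"wx":0,"wy":0,"wz":0},
    {"dx":0,"dy":0,"dz":0,"wx":0,"wy":0,"wz":0}
  ]
}}

```text
time_s: 20.03
tcp_pos: [0.4977, 0.0186, 0.1144]
eef_rot: [-179.9, 76.7, 11.3]
contact_force: [0.1, -0.1, -4.7]
gripper_width: 0.0217
```

```bash
python3 - <<'E'
from job import *
s=rep(); p,R=tgt(0,.058,.0); pr(s,p,R,1)
E
```

```text
t 20.03 F [ 0.13 -0.15 -4.67] Fn -4.14 Fy -0.17 | dial mm [ 1.24 57.86  3.37] angles(tilt,lean,yaw) [ 0.06 -0.08  0.08] w 0.0217
shift mm [ 3.6 -0.2  0.3] units [ 0.18 -0.01  0.01] | rot units [ 0.02 -0.01  0.01] deg [ 0.1  -0.06  0.06]
0 [0.18, -0.01, 0.01, 0.02, -0.01, 0.01]
```

Request:
{"op": "arm_command", "data": {
  "plan": [
    {"dx":0.15,"dy":-0.06,"dz":-0.02,"wx":0.01,"wy":0,"wz":0},
    {"dx":0,"dy":0,"dz":0,"wx":0,"wy":0,"wz":0},
    {"dx":0,"dy":0,"dz":0,"wx":0,"wy":0,"wz":0}
  ]
}}

```text
time_s: 20.28
tcp_pos: [0.4987, 0.0199, 0.111]
eef_rot: [-179.9, 76.7, 11.1]
contact_force: [0.4, -0.7, -2.3]
gripper_width: 0.0215
```

```bash
python3 - <<'E'
from job import *
s=rep(); r.capture("top"); rep(); r.capture("top"); rep()
E
```

```text
t 20.28 F [ 0.39 -0.74 -2.32] Fn -2.15 Fy -0.8 | dial mm [ 0.66 58.9  -0.21] angles(tilt,lean,yaw) [ 0.02 -0.04  0.03] w 0.0215
t 20.33 F [-0.35 -1.02 -3.  ] Fn -2.37 Fy -0.93 | dial mm [ 0.67 58.9  -0.17] angles(tilt,lean,yaw) [ 0.02 -0.04  0.03] w 0.0215
t 20.38 F [-0.32 -0.91 -4.14] Fn -3.4 Fy -0.83 | dial mm [ 0.65 58.9  -0.09] angles(tilt,lean,yaw) [ 0.03 -0.04  0.03] w 0.0218
```

Request:
{"op": "arm_command", "data": {
  "plan": [
    {"dx":0.1,"dy":0,"dz":-0.03,"wx":0,"wy":0,"wz":0},
    {"dx":0.07,"dy":0,"dz":-0.03,"wx":0,"wy":0,"wz":0},
    {"dx":0,"dy":0,"dz":0,"wx":0,"wy":0,"wz":0}
  ]
}}

```text
time_s: 20.63
tcp_pos: [0.5002, 0.0199, 0.1084]
eef_rot: [-180.0, 76.7, 11.1]
contact_force: [-3.7, 0.2, 2.3]
gripper_width: 0.022
```

```bash
python3 - <<'E'
from job import *
s=rep(); r.capture("top"); rep(); r.capture("top"); rep(); p,R=tgt(0,.05,-.0042); pr(s,p,R,3)
E
```

```text
t 20.63 F [-3.73  0.22  2.28] Fn 3.74 Fy 0.93 | dial mm [ 0.72 58.66 -3.21] angles(tilt,lean,yaw) [ 0.01 -0.03  0.04] w 0.022
t 20.68 F [-4.73 -0.87  1.64] Fn 3.75 Fy 0.05 | dial mm [ 0.7  58.63 -3.11] angles(tilt,lean,yaw) [ 0.01 -0.02  0.03] w 0.0218
t 20.73 F [-3.69 -1.11  2.14] Fn 3.72 Fy -0.39 | dial mm [ 0.75 58.67 -3.1 ] angles(tilt,lean,yaw) [ 0.02 -0.03  0.03] w 0.0219
shift mm [1.1 8.6 0.4] units [0.06 0.43 0.02] | rot units [ 0.01 -0.    0.  ] deg [ 0.04 -0.01  0.01]
0 [0.02, 0.14, 0.01, 0.0, -0.0, 0.0]
1 [0.02, 0.14, 0.01, 0.0, -0.0, 0.0]
2 [0.02, 0.14, 0.01, 0.0, -0.0, 0.0]
```

Request:
{"op": "arm_command", "data": {
  "plan": [
    {"dx":0.05,"dy":0,"dz":-0.01,"wx":0,"wy":0,"wz":0},
    {"dx":0.01,"dy":0.05,"dz":0,"wx":0,"wy":0,"wz":0},
    {"dx":0,"dy":0.1,"dz":0,"wx":0,"wy":0,"wz":0},
    {"dx":0,"dy":0.13,"dz":0,"wx":0,"wy":0,"wz":0}
  ]
}}

```text
time_s: 21.07
tcp_pos: [0.5015, 0.0143, 0.1079]
eef_rot: [-180.0, 76.7, 11.1]
contact_force: [-5.4, -0.3, 4.1]
gripper_width: 0.0216
```

```bash
cat > st.py <<'E'
from job import *
import sys
s=rep(); l,a=loc(s); y=l[1]/1e3-.012; p,R=tgt(0,y,-.0044); show(s,p,R)
E
python3 st.py
```

```text
t 21.07 F [-5.36 -0.25  4.1 ] Fn 6.15 Fy 0.77 | dial mm [ 0.73 52.94 -3.72] angles(tilt,lean,yaw) [ 0.04 -0.03  0.06] w 0.0216
shift mm [ 0.8 12.   0.5] units [0.04 0.6  0.03] | rot units [ 0.01 -0.01  0.  ] deg [ 0.06 -0.04  0.02]
```

Request:
{"op": "arm_command", "data": {
  "plan": [
    {"dx":0.01,"dy":0.13,"dz":0.01,"wx":0,"wy":0,"wz":0},
    {"dx":0,"dy":0.13,"dz":0.01,"wx":0,"wy":0,"wz":0},
    {"dx":0,"dy":0.13,"dz":0,"wx":0,"wy":0,"wz":0},
    {"dx":0,"dy":0.13,"dz":0,"wx":0,"wy":0,"wz":0}
  ]
}}

```text
time_s: 21.4
tcp_pos: [0.5035, 0.0034, 0.1082]
eef_rot: [-180.0, 76.7, 11.1]
contact_force: [-4.5, -0.3, 3.8]
gripper_width: 0.0219
```

```bash
python3 st.py
```

```text
t 21.4 F [-4.54 -0.33  3.78] Fn 5.49 Fy 0.54 | dial mm [ 0.75 41.81 -3.44] angles(tilt,lean,yaw) [ 0.09 -0.05  0.08] w 0.0219
shift mm [ 1.1 12.   0.5] units [0.05 0.6  0.02] | rot units [ 0.02 -0.02  0.01] deg [ 0.09 -0.09  0.02]
```

Steady at about 9.3 N. Continuing with small normal corrections.

Request:
{"op": "arm_command", "data": {
  "plan": [
    {"dx":0.02,"dy":0.13,"dz":0,"wx":0.01,"wy":-0.01,"wz":0},
    {"dx":0.01,"dy":0.13,"dz":0,"wx":0,"wy":0,"wz":0},
    {"dx":0.01,"dy":0.13,"dz":0,"wx":0,"wy":0,"wz":0},
    {"dx":0,"dy":0.13,"dz":0,"wx":0,"wy":0,"wz":0}
  ]
}}

```text
time_s: 21.73
tcp_pos: [0.506, -0.008, 0.1076]
eef_rot: [-180.0, 76.7, 11.1]
contact_force: [-5.2, -0.3, 4.0]
gripper_width: 0.0217
```

```bash
python3 st.py
```

```text
t 21.73 F [-5.15 -0.27  4.02] Fn 5.99 Fy 0.71 | dial mm [ 0.69 30.1  -4.12] angles(tilt,lean,yaw) [ 0.06 -0.02  0.03] w 0.0217
shift mm [ 0.4 12.   0.6] units [0.02 0.6  0.03] | rot units [ 0.01 -0.01  0.  ] deg [ 0.03 -0.06  0.01]
```

Request:
{"op": "arm_command", "data": {
  "plan": [
    {"dx":0.01,"dy":0.13,"dz":0,"wx":0,"wy":0,"wz":0},
    {"dx":0,"dy":0.13,"dz":0,"wx":0,"wy":0,"wz":0},
    {"dx":0.01,"dy":0.13,"dz":0,"wx":0,"wy":0,"wz":0},
    {"dx":0,"dy":0.13,"dz":0,"wx":0,"wy":0,"wz":0}
  ]
}}

```text
time_s: 22.07
tcp_pos: [0.5084, -0.0197, 0.1074]
eef_rot: [179.9, 76.7, 10.9]
contact_force: [-4.9, -1.0, 4.5]
gripper_width: 0.0216
```

```bash
python3 st.py
```

```text
t 22.07 F [-4.89 -1.02  4.5 ] Fn 6.34 Fy -0.07 | dial mm [ 0.66 18.16 -4.34] angles(tilt,lean,yaw) [0.05 0.01 0.03] w 0.0216
shift mm [ 0.2 12.   0.6] units [0.01 0.6  0.03] | rot units [ 0.01 -0.01 -0.  ] deg [ 0.02 -0.05 -0.01]
```

Request:
{"op": "arm_command", "data": {
  "plan": [
    {"dx":0,"dy":0.13,"dz":0,"wx":0,"wy":0,"wz":0},
    {"dx":0.01,"dy":0.13,"dz":0,"wx":0,"wy":0,"wz":0},
    {"dx":0,"dy":0.13,"dz":0,"wx":0,"wy":0,"wz":0},
    {"dx":0.01,"dy":0.13,"dz":0,"wx":0,"wy":0,"wz":0}
  ]
}}

```text
time_s: 22.4
tcp_pos: [0.5107, -0.0316, 0.1073]
eef_rot: [179.8, 76.7, 10.8]
contact_force: [-4.6, -0.3, 4.5]
gripper_width: 0.0215
```

```bash
python3 st.py
```

```text
t 22.4 F [-4.56 -0.35  4.47] Fn 6.1 Fy 0.53 | dial mm [ 0.62  6.11 -4.42] angles(tilt,lean,yaw) [0.04 0.04 0.03] w 0.0215
shift mm [ 0.1 12.   0.6] units [0.01 0.6  0.03] | rot units [ 0.   -0.01 -0.01] deg [ 0.01 -0.04 -0.05]
```

Request:
{"op": "arm_command", "data": {
  "plan": [
    {"dx":0.01,"dy":0.13,"dz":0,"wx":0,"wy":0,"wz":0},
    {"dx":0,"dy":0.13,"dz":0,"wx":0,"wy":0,"wz":0},
    {"dx":0.01,"dy":0.13,"dz":0,"wx":0,"wy":0,"wz":-0.01},
    {"dx":0,"dy":0.13,"dz":0,"wx":0,"wy":0,"wz":0}
  ]
}}

```text
time_s: 22.73
tcp_pos: [0.513, -0.0435, 0.1073]
eef_rot: [179.8, 76.7, 10.8]
contact_force: [-5.8, -1.5, 5.5]
gripper_width: 0.0215
```

```bash
python3 st.py
```

```text
t 22.73 F [-5.77 -1.49  5.46] Fn 7.65 Fy -0.36 | dial mm [ 0.59 -6.02 -4.41] angles(tilt,lean,yaw) [0.03 0.04 0.02] w 0.0215
shift mm [ 0.1 12.   0.6] units [0.01 0.6  0.03] | rot units [ 0.   -0.01 -0.01] deg [ 0.01 -0.03 -0.04]
```

Request:
{"op": "arm_command", "data": {
  "plan": [
    {"dx":0,"dy":0.13,"dz":0,"wx":0,"wy":0,"wz":0},
    {"dx":0,"dy":0.13,"dz":0,"wx":0,"wy":0,"wz":0},
    {"dx":0,"dy":0.13,"dz":0,"wx":0,"wy":0,"wz":-0.01},
    {"dx":0,"dy":0.13,"dz":0,"wx":0,"wy":0,"wz":0}
  ]
}}

```text
time_s: 23.07
tcp_pos: [0.5151, -0.0555, 0.1076]
eef_rot: [179.8, 76.7, 10.8]
contact_force: [-6.7, -0.1, 3.5]
gripper_width: 0.0217
```

```bash
python3 st.py
```

```text
t 23.07 F [-6.66 -0.09  3.52] Fn 6.24 Fy 1.18 | dial mm [  0.55 -18.23  -4.04] angles(tilt,lean,yaw) [0.02 0.04 0.02] w 0.0217
shift mm [ 0.5 12.   0.4] units [0.02 0.6  0.02] | rot units [ 0.   -0.   -0.01] deg [ 0.01 -0.02 -0.04]
```

Request:
{"op": "arm_command", "data": {
  "plan": [
    {"dx":0.01,"dy":0.13,"dz":0,"wx":0,"wy":0,"wz":0},
    {"dx":0.01,"dy":0.13,"dz":0,"wx":0,"wy":0,"wz":0},
    {"dx":0,"dy":0.13,"dz":0,"wx":0,"wy":0,"wz":-0.01},
    {"dx":0.01,"dy":0.13,"dz":0,"wx":0,"wy":0,"wz":0}
  ]
}}

```text
time_s: 23.4
tcp_pos: [0.5176, -0.0675, 0.1074]
eef_rot: [179.8, 76.7, 10.8]
contact_force: [-5.1, -1.0, 4.9]
gripper_width: 0.0215
```

```bash
python3 st.py
```

```text
t 23.4 F [-5.08 -1.04  4.93] Fn 6.82 Fy -0.05 | dial mm [  0.58 -30.48  -4.23] angles(tilt,lean,yaw) [0.02 0.04 0.03] w 0.0215
shift mm [ 0.3 12.   0.5] units [0.02 0.6  0.03] | rot units [ 0.   -0.   -0.01] deg [ 0.01 -0.02 -0.05]
```

Request:
{"op": "arm_command", "data": {
  "plan": [
    {"dx":0,"dy":0.13,"dz":0,"wx":0,"wy":0,"wz":0},
    {"dx":0.01,"dy":0.13,"dz":0,"wx":0,"wy":0,"wz":0},
    {"dx":0,"dy":0.13,"dz":0,"wx":0,"wy":0,"wz":-0.01},
    {"dx":0,"dy":0.13,"dz":0,"wx":0,"wy":0,"wz":0}
  ]
}}

```text
time_s: 23.73
tcp_pos: [0.5198, -0.0797, 0.1076]
eef_rot: [179.7, 76.7, 10.8]
contact_force: [-4.8, -0.3, 3.7]
gripper_width: 0.0218
```

```bash
python3 st.py
```

```text
t 23.73 F [-4.82 -0.35  3.7 ] Fn 5.55 Fy 0.58 | dial mm [  0.55 -42.85  -4.02] angles(tilt,lean,yaw) [0.01 0.05 0.04] w 0.0218
shift mm [ 0.5 12.   0.4] units [0.03 0.6  0.02] | rot units [ 0.01 -0.   -0.01] deg [ 0.02 -0.01 -0.06]
```

Request:
{"op": "arm_command", "data": {
  "plan": [
    {"dx":0.02,"dy":0.13,"dz":0,"wx":0,"wy":0,"wz":0},
    {"dx":0.01,"dy":0.13,"dz":0,"wx":0,"wy":0,"wz":0},
    {"dx":0.01,"dy":0.13,"dz":0,"wx":0,"wy":0,"wz":-0.01},
    {"dx":0,"dy":0.13,"dz":0,"wx":0,"wy":0,"wz":0}
  ]
}}

```text
time_s: 24.07
tcp_pos: [0.5223, -0.0919, 0.1074]
eef_rot: [179.6, 76.7, 10.7]
contact_force: [-5.9, -0.3, 4.6]
gripper_width: 0.021
```

```bash
python3 st.py
```

```text
t 24.07 F [-5.95 -0.35  4.61] Fn 6.88 Fy 0.79 | dial mm [  0.5  -55.31  -4.28] angles(tilt,lean,yaw) [0.01 0.06 0.05] w 0.021
shift mm [ 0.3 12.   0.5] units [0.01 0.6  0.02] | rot units [ 0.01 -0.   -0.02] deg [ 0.03 -0.01 -0.08]
```

Request:
{"op": "arm_command", "data": {
  "plan": [
    {"dx":0,"dy":0.13,"dz":0,"wx":0,"wy":0,"wz":0},
    {"dx":0.01,"dy":0.13,"dz":0,"wx":0,"wy":0,"wz":-0.01},
    {"dx":0,"dy":0.13,"dz":0,"wx":0,"wy":0,"wz":-0.01},
    {"dx":0,"dy":0.13,"dz":0,"wx":0,"wy":0,"wz":0},
    {"dx":0,"dy":0.12,"dz":0,"wx":0,"wy":0,"wz":0}
  ]
}}

```text
time_s: 24.48
tcp_pos: [0.525, -0.1072, 0.1078]
eef_rot: [179.6, 76.8, 10.7]
contact_force: [-5.1, -0.4, 4.4]
gripper_width: 0.0217
```

```bash
python3 st.py
```

```text
t 24.48 F [-5.06 -0.4   4.37] Fn 6.26 Fy 0.57 | dial mm [  0.47 -70.86  -3.81] angles(tilt,lean,yaw) [-0.01  0.06  0.06] w 0.0217
shift mm [ 0.7 12.   0.3] units [0.04 0.6  0.02] | rot units [ 0.01  0.   -0.02] deg [ 0.05  0.01 -0.07]
```

Request:
{"op": "arm_command", "data": {
  "plan": [
    {"dx":0.02,"dy":0.12,"dz":0,"wx":0,"wy":0,"wz":0},
    {"dx":0,"dy":0.1,"dz":0,"wx":0,"wy":0,"wz":0}
  ]
}}

```text
time_s: 24.65
tcp_pos: [0.5261, -0.1126, 0.1076]
eef_rot: [179.5, 76.7, 10.5]
contact_force: [-5.0, -1.2, 4.2]
gripper_width: 0.0215
```

```bash
python3 st.py
```

```text
t 24.65 F [-5.01 -1.23  4.15] Fn 6.12 Fy -0.25 | dial mm [  0.45 -76.44  -3.96] angles(tilt,lean,yaw) [-0.    0.1   0.07] w 0.0215
shift mm [ 0.6 12.   0.3] units [0.03 0.6  0.02] | rot units [ 0.01  0.   -0.02] deg [ 0.05  0.   -0.11]
```

Request:
{"op": "arm_command", "data": {
  "plan": [
    {"dx":0,"dy":0.09,"dz":0,"wx":0,"wy":0,"wz":0},
    {"dx":-0.5,"dy":0,"dz":0.13,"wx":0,"wy":0,"wz":0},
    {"dx":-0.9,"dy":0,"dz":0.24,"wx":0,"wy":0,"wz":0},
    {"dx":-0.9,"dy":0,"dz":0.24,"wx":0,"wy":0,"wz":0},
    {"dx":-0.9,"dy":0,"dz":0.24,"wx":0,"wy":0,"wz":0},
    {"dx":-0.9,"dy":0,"dz":0.24,"wx":0,"wy":0,"wz":0},
    {"dx":-0.9,"dy":0,"dz":0.24,"wx":0,"wy":0,"wz":0},
    {"dx":-0.6,"dy":0,"dz":0.16,"wx":0,"wy":0,"wz":0}
  ]
}}

```text
time_s: 25.32
tcp_pos: [0.4687, -0.1257, 0.2102]
eef_rot: [-179.9, 77.2, 11.0]
contact_force: [-0.1, -0.7, -4.1]
gripper_width: 0.0216
```

```bash
python3 - <<'E'
from job import *
s=rep(); print(s["joints"].round(1))
v=snap("wrist","wr10"); rfit("wr10",s)
# rest target: TCP recorded at regrip
p=np.array([.4378,.335,.0408]); R=Ro.from_euler("xyz",[-.1,74.4,-159.1],degrees=True).as_matrix()
pr(s,p+[0,0,.2],R,19)
E
```

```text
t 25.32 F [-0.15 -0.69 -4.09] Fn -3.46 Fy -0.65 | dial mm [ -1.98 -78.3  114.2 ] angles(tilt,lean,yaw) [-0.44  0.03 -0.08] w 0.0216
[  7.6  -6.1 -30.1  -0.9 -53.2  93.8]
wr10 5035 rms 0.0006 top x at z=0 -0.0617 pitch deg 15.35 roll -0.09 zrange [-0.07   -0.0138] y 0.0004
shift mm [ -17.1 -458.2  -62.3] units [ -0.85 -22.91  -3.11] | rot units [-2.22 -6.18  0.05] deg [-10.18 -28.35   0.24]
0 [-0.04, -1.21, -0.16, -0.12, -0.33, 0.0]
1 [-0.05, -1.2, -0.17, -0.12, -0.33, 0.0]
2 [-0.05, -1.2, -0.18, -0.12, -0.33, 0.0]
3 [-0.06, -1.2, -0.19, -0.12, -0.33, 0.0]
4 [-0.07, -1.2, -0.2, -0.12, -0.33, 0.0]
5 [-0.07, -1.2, -0.21, -0.12, -0.33, 0.0]
6 [-0.08, -1.19, -0.22, -0.12, -0.33, 0.0]
7 [-0.08, -1.19, -0.23, -0.12, -0.33, 0.0]
8 [-0.09, -1.19, -0.24, -0.12, -0.33, 0.0]
9 [-0.1, -1.19, -0.25, -0.12, -0.33, 0.0]
10 [-0.1, -1.19, -0.26, -0.12, -0.33, 0.0]
11 [-0.11, -1.18, -0.27, -0.12, -0.33, 0.0]
12 [-0.12, -1.18, -0.27, -0.12, -0.33, 0.0]
13 [-0.12, -1.18, -0.28, -0.12, -0.33, 0.0]
14 [-0.13, -1.18, -0.29, -0.12, -0.33, 0.0]
15 [-0.14, -1.17, -0.3, -0.12, -0.33, 0.0]
16 [-0.15, -1.17, -0.3, -0.12, -0.33, 0.0]
17 [-0.16, -1.17, -0.31, -0.12, -0.33, 0.0]
18 [-0.16, -1.16, -0.32, -0.12, -0.33, 0.0]
```

View pics/wr10.png

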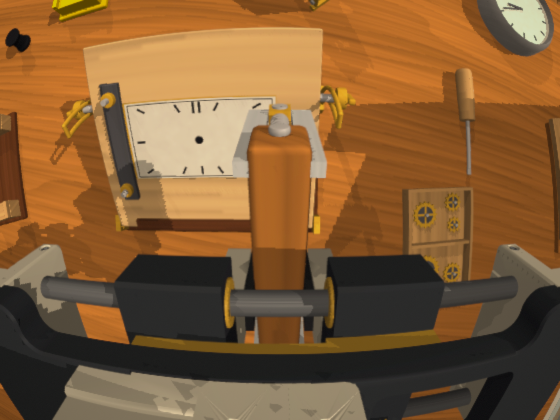

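The pass is complete. The roller has not slipped in the grip, and the dial lies flat in the view. Returning to the rest.

Request:
{"op": "arm_command", "data": {
  "plan": [
    {"dx":-0.1,"dy":-0.6,"dz":-0.1,"wx":-0.1,"wy":-0.28,"wz":0},
    {"dx":-0.1,"dy":-1,"dz":-0.14,"wx":-0.1,"wy":-0.28,"wz":0},
    {"dx":-0.1,"dy":-1,"dz":-0.14,"wx":-0.1,"wy":-0.28,"wz":0},
    {"dx":-0.1,"dy":-1,"dz":-0.15,"wx":-0.1,"wy":-0.28,"wz":0},
    {"dx":-0.1,"dy":-1,"dz":-0.16,"wx":-0.1,"wy":-0.28,"wz":0},
    {"dx":-0.1,"dy":-1,"dz":-0.17,"wx":-0.1,"wy":-0.28,"wz":0},
    {"dx":-0.1,"dy":-1,"dz":-0.18,"wx":-0.1,"wy":-0.28,"wz":0},
    {"dx":-0.1,"dy":-1,"dz":-0.19,"wx":-0.1,"wy":-0.28,"wz":0},
    {"dx":-0.1,"dy":-1,"dz":-0.2,"wx":-0.1,"wy":-0.28,"wz":0},
    {"dx":-0.1,"dy":-1,"dz":-0.21,"wx":-0.1,"wy":-0.28,"wz":0},
    {"dx":-0.1,"dy":-1,"dz":-0.22,"wx":-0.1,"wy":-0.28,"wz":0},
    {"dx":-0.1,"dy":-1,"dz":-0.23,"wx":-0.1,"wy":-0.28,"wz":0},
    {"dx":-0.1,"dy":-1,"dz":-0.23,"wx":-0.1,"wy":-0.28,"wz":0},
    {"dx":-0.1,"dy":-1,"dz":-0.24,"wx":-0.1,"wy":-0.28,"wz":0},
    {"dx":-0.1,"dy":-1,"dz":-0.24,"wx":-0.1,"wy":-0.28,"wz":0},
    {"dx":-0.1,"dy":-1,"dz":-0.25,"wx":-0.1,"wy":-0.28,"wz":0},
    {"dx":-0.1,"dy":-1,"dz":-0.26,"wx":-0.1,"wy":-0.28,"wz":0},
    {"dx":-0.1,"dy":-1,"dz":-0.26,"wx":-0.1,"wy":-0.28,"wz":0}
  ]
}}

```text
time_s: 26.87
tcp_pos: [0.4429, 0.2533, 0.2421]
eef_rot: [-1.8, 79.3, -162.6]
contact_force: [0.7, 0.0, -4.5]
gripper_width: 0.0212
```

```bash
cat > back.py <<'E'
from job import *
import sys
dz=float(sys.argv[1]); N=int(sys.argv[2])
s=r.get_state(); print(s["joints"].round(1),s["contact_force"].round(2),s["moment"].round(2))
p=np.array([.4386,.3352,.0408]); R=Ro.from_euler("xyz",[-.1,74.4,-159.1],degrees=True).as_matrix()
pr(s,p+[0,0,dz],R,N)
E
python3 back.py .12 6
```

```text
[ 47.3  10.8  -5.8  -5.4 -82.7  63. ] [ 0.73  0.03 -4.47] [ 0.22 -0.99 -0.02]
shift mm [ 76.1 -78.2 -37.6] units [ 3.8  -3.91 -1.88] | rot units [-0.37 -1.07  0.16] deg [-1.72 -4.9   0.72]
0 [0.63, -0.65, -0.31, -0.06, -0.18, 0.03]
1 [0.63, -0.65, -0.33, -0.06, -0.18, 0.03]
2 [0.62, -0.65, -0.34, -0.06, -0.18, 0.03]
3 [0.62, -0.65, -0.35, -0.06, -0.18, 0.03]
4 [0.61, -0.65, -0.36, -0.06, -0.18, 0.03]
5 [0.6, -0.65, -0.37, -0.06, -0.18, 0.03]
```

Request:
{"op": "arm_command", "data": {
  "plan": [
    {"dx":0.3,"dy":-0.7,"dz":-0.3,"wx":-0.06,"wy":-0.18,"wz":0.03},
    {"dx":0.5,"dy":-0.65,"dz":-0.33,"wx":-0.06,"wy":-0.18,"wz":0.03},
    {"dx":0.6,"dy":-0.65,"dz":-0.34,"wx":-0.06,"wy":-0.18,"wz":0.03},
    {"dx":0.6,"dy":-0.5,"dz":-0.35,"wx":-0.06,"wy":-0.18,"wz":0.03},
    {"dx":0.6,"dy":-0.3,"dz":-0.3,"wx":-0.06,"wy":-0.18,"wz":0.03},
    {"dx":0.5,"dy":0,"dz":-0.2,"wx":-0.06,"wy":-0.18,"wz":0.03},
    {"dx":0,"dy":0,"dz":0,"wx":0,"wy":0,"wz":0},
    {"dx":0,"dy":0,"dz":0,"wx":0,"wy":0,"wz":0}
  ]
}}

```text
time_s: 27.53
tcp_pos: [0.4463, 0.3261, 0.1637]
eef_rot: [-0.5, 74.2, -159.3]
contact_force: [0.1, 0.1, -3.8]
gripper_width: 0.0215
```

```bash
python3 back.py .03 5
```

```text
[ 50.4  21.   -2.2  -7.8 -80.7  63.1] [ 0.13  0.1  -3.82] [ 0.47 -1.27  0.02]
shift mm [ 90.5 -11.  -21.6] units [ 4.52 -0.55 -1.08] | rot units [0.05 0.04 0.01] deg [0.24 0.2  0.04]
0 [0.9, -0.11, -0.22, 0.01, 0.01, 0.0]
1 [0.9, -0.11, -0.22, 0.01, 0.01, 0.0]
2 [0.9, -0.11, -0.21, 0.01, 0.01, 0.0]
3 [0.91, -0.11, -0.21, 0.01, 0.01, 0.0]
4 [0.91, -0.11, -0.21, 0.01, 0.01, 0.0]
```

Request:
{"op": "arm_command", "data": {
  "plan": [
    {"dx":0.5,"dy":-0.14,"dz":-0.15,"wx":0.02,"wy":0.02,"wz":0},
    {"dx":0.9,"dy":-0.14,"dz":-0.22,"wx":0.02,"wy":0.02,"wz":0},
    {"dx":0.9,"dy":-0.14,"dz":-0.22,"wx":0,"wy":0,"wz":0},
    {"dx":0.9,"dy":-0.13,"dz":-0.21,"wx":0,"wy":0,"wz":0},
    {"dx":0.7,"dy":0,"dz":-0.15,"wx":0,"wy":0,"wz":0},
    {"dx":0,"dy":0,"dz":0,"wx":0,"wy":0,"wz":0},
    {"dx":0,"dy":0,"dz":0,"wx":0,"wy":0,"wz":0}
  ]
}}

```text
time_s: 28.12
tcp_pos: [0.4423, 0.3359, 0.0835]
eef_rot: [-1.3, 75.1, -160.5]
contact_force: [0.1, 0.1, -4.6]
gripper_width: 0.0218
```

```bash
python3 back.py .001 2; python3 - <<'E'
from job import *
s=r.get_state(); v=snap("wrist","wr11"); rfit("wr11",s)
E
```

```text
[ 51.3  24.6  -7.7  -8.2 -70.6  63.2] [ 0.08  0.09 -4.57] [ 0.38 -1.24 -0.06]
shift mm [41.3 -0.4 -7.1] units [ 2.06 -0.02 -0.36] | rot units [-0.02 -0.15  0.08] deg [-0.11 -0.7   0.35]
0 [1.03, -0.01, -0.18, -0.01, -0.08, 0.04]
1 [1.03, -0.01, -0.18, -0.01, -0.08, 0.04]
wr11 5049 rms 0.0006 top x at z=0 -0.0621 pitch deg 15.35 roll -0.06 zrange [-0.0699 -0.0137] y 0.0005
```

View pics/wr11.png

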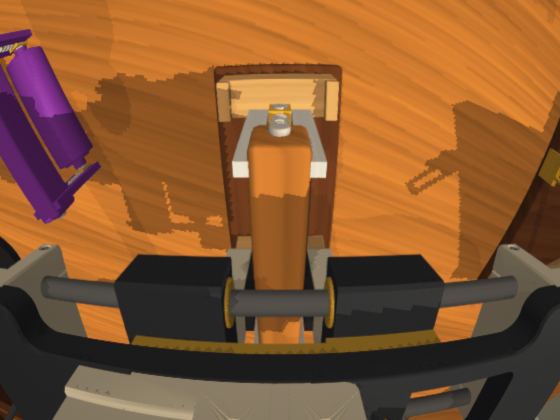

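The roller at (280,190) is in line with the brown rest, between its end stops (222,105) and (333,105). Lowering.

Request:
{"op": "arm_command", "data": {
  "plan": [
    {"dx":0.5,"dy":-0.02,"dz":-0.1,"wx":-0.01,"wy":-0.1,"wz":0.04},
    {"dx":0.6,"dy":0,"dz":-0.1,"wx":-0.01,"wy":-0.05,"wz":0.04},
    {"dx":0.4,"dy":0,"dz":-0.08,"wx":0,"wy":0,"wz":0},
    {"dx":0.1,"dy":0,"dz":-0.02,"wx":0,"wy":0,"wz":0},
    {"dx":0,"dy":0,"dz":0,"wx":0,"wy":0,"wz":0},
    {"dx":0,"dy":0,"dz":0,"wx":0,"wy":0,"wz":0}
  ]
}}

```text
time_s: 28.67
tcp_pos: [0.4413, 0.3366, 0.0511]
eef_rot: [-0.5, 74.7, -159.5]
contact_force: [-0.1, -0.3, -4.8]
gripper_width: 0.0219
```

```bash
python3 back.py .0003 1
```

```text
[ 51.4  26.8  -9.1  -8.4 -67.6  63.7] [-0.1  -0.28 -4.84] [ 0.4  -1.25 -0.05]
shift mm [10.4  0.4  0.3] units [0.52 0.02 0.01] | rot units [ 0.   -0.06  0.02] deg [ 0.   -0.27  0.1 ]
0 [0.52, 0.02, 0.01, 0.0, -0.06, 0.02]
```

Request:
{"op": "arm_command", "data": {
  "plan": [
    {"dx":0.3,"dy":0.01,"dz":0.01,"wx":0,"wy":-0.06,"wz":0.02},
    {"dx":0.15,"dy":0,"dz":0,"wx":0,"wy":0,"wz":0},
    {"dx":0,"dy":0,"dz":0,"wx":0,"wy":0,"wz":0},
    {"dx":0,"dy":0,"dz":0,"wx":0,"wy":0,"wz":0}
  ]
}}

```text
time_s: 29.0
tcp_pos: [0.4391, 0.3358, 0.0421]
eef_rot: [-0.2, 74.4, -159.2]
contact_force: [0.2, 0.3, -5.2]
gripper_width: 0.0221
```

```bash
python3 back.py 0 1
```

```text
[ 51.5  27.3  -9.6  -8.6 -66.8  63.9] [ 0.21  0.27 -5.23] [ 0.39 -1.26 -0.05]
shift mm [1.4 0.4 0.3] units [0.07 0.02 0.01] | rot units [ 0.   -0.01  0.  ] deg [ 0.01 -0.02  0.01]
0 [0.07, 0.02, 0.01, 0.0, -0.01, 0.0]
```

Request:
{"op": "arm_command", "data": {
  "plan": [
    {"dx":0.06,"dy":0.02,"dz":0,"wx":0,"wy":0,"wz":0},
    {"dx":0,"dy":0,"dz":0,"wx":0,"wy":0,"wz":0}
  ]
}}

```text
time_s: 29.17
tcp_pos: [0.439, 0.3353, 0.041]
eef_rot: [-0.2, 74.4, -159.2]
contact_force: [-0.3, -0.2, -5.1]
gripper_width: 0.0216
```

```bash
python3 back.py 0 1
```

```text
[ 51.4  27.3  -9.7  -8.6 -66.7  63.9] [-0.33 -0.24 -5.07] [ 0.42 -1.26  0.01]
shift mm [ 0.3 -0.   0.4] units [ 0.02 -0.    0.02] | rot units [ 0.   -0.01  0.  ] deg [ 0.02 -0.04  0.02]
0 [0.02, -0.0, 0.02, 0.0, -0.01, 0.0]
```

Request:
{"op": "arm_command", "data": {
  "plan": [
    {"dx":0.04,"dy":0,"dz":0,"wx":0,"wy":0,"wz":0},
    {"dx":0,"dy":0,"dz":0,"wx":0,"wy":0,"wz":0}
  ]
}}

```text
time_s: 29.33
tcp_pos: [0.4393, 0.3355, 0.041]
eef_rot: [-0.3, 74.5, -159.2]
contact_force: [0.1, -0.7, -5.3]
gripper_width: 0.0218
```

```bash
python3 back.py 0 1
```

```text
[ 51.5  27.3  -9.7  -8.5 -66.6  63.9] [ 0.06 -0.7  -5.32] [ 0.44 -1.2  -0.  ]
shift mm [0.4 0.1 0.7] units [0.02 0.   0.03] | rot units [ 0.01 -0.02  0.01] deg [ 0.04 -0.11  0.03]
0 [0.02, 0.0, 0.03, 0.01, -0.02, 0.01]
```

Request:
{"op": "arm_command", "data": {
  "plan": [
    {"dx":0.06,"dy":0,"dz":0.01,"wx":0,"wy":-0.01,"wz":0},
    {"dx":0.02,"dy":0,"dz":0,"wx":0,"wy":0,"wz":0}
  ]
}}

```text
time_s: 29.5
tcp_pos: [0.4393, 0.3357, 0.0407]
eef_rot: [-0.3, 74.6, -159.3]
contact_force: [-0.2, -0.8, -2.4]
gripper_width: 0.0214
```

```bash
python3 back.py 0 1
```

```text
[ 51.5  27.3  -9.7  -8.5 -66.5  63.9] [-0.19 -0.76 -2.41] [ 0.19 -0.58  0.07]
shift mm [0.2 0.2 0.9] units [0.01 0.01 0.04] | rot units [ 0.02 -0.03  0.01] deg [ 0.08 -0.16  0.04]
0 [0.01, 0.01, 0.04, 0.02, -0.03, 0.01]
```

Seated: the load has dropped to half. Opening fully, then backing out along the tool.

Request:
{"op": "arm_command", "data": {
  "plan": [
    {"dx":0.01,"dy":0,"dz":0,"wx":0,"wy":0,"wz":0},
    {"dx":0,"dy":0,"dz":0,"wx":0,"wy":0,"wz":0},
    {"dx":0,"dy":0,"dz":0,"wx":0,"wy":0,"wz":0},
    {"dx":0,"dy":0,"dz":0,"wx":0,"wy":0,"wz":0},
    {"dx":0,"dy":0,"dz":0,"wx":0,"wy":0,"wz":0}
  ],
  "fingers": -0.2
}}

```text
time_s: 29.92
tcp_pos: [0.44, 0.3362, 0.0415]
eef_rot: [-0.5, 74.7, -159.4]
contact_force: [-0.1, -0.3, -0.3]
gripper_width: 0.0488
```

Request:
{"op": "arm_command", "data": {
  "plan": [
    {"dx":-0.4,"dy":0,"dz":0.05,"wx":0,"wy":0,"wz":0},
    {"dx":-0.7,"dy":0,"dz":0.05,"wx":0,"wy":0,"wz":0},
    {"dx":-0.9,"dy":0,"dz":0.05,"wx":0,"wy":0,"wz":0},
    {"dx":-0.9,"dy":0,"dz":0.05,"wx":0,"wy":0,"wz":0},
    {"dx":-0.9,"dy":0,"dz":0,"wx":0,"wy":0,"wz":0},
    {"dx":-0.9,"dy":0,"dz":0,"wx":0,"wy":0,"wz":0},
    {"dx":-0.9,"dy":0,"dz":0,"wx":0,"wy":0,"wz":0},
    {"dx":-0.9,"dy":0,"dz":0,"wx":0,"wy":0,"wz":0},
    {"dx":0,"dy":0,"dz":0,"wx":0,"wy":0,"wz":0},
    {"dx":0,"dy":0,"dz":0,"wx":0,"wy":0,"wz":0}
  ]
}}

```text
time_s: 30.75
tcp_pos: [0.4704, 0.3466, 0.1788]
eef_rot: [-0.2, 74.7, -159.1]
contact_force: [-0.4, 0.5, -0.8]
gripper_width: 0.0525
```

```bash
python3 - <<'E'
from job import *
s=r.get_state(); print(s["time_s"],s["contact_force"].round(2),s["gripper_width"],s["tcp_pos"])
v=snap("wrist","wr12"); snap("scene","sc12"); snap("top","tp12")
W=cloudw(v); P=W.reshape(-1,3); m=(abs(P[:,0]-.45)<.11)&(abs(P[:,1]-.34)<.07)
Q=P[m&(P[:,2]>.095)&(P[:,2]<.106)]; print(len(Q),cv2.minAreaRect(Q[:,:2].astype(np.float32)),np.percentile(Q[:,2],[10,50,90]))
a=load("top0"); b=load("tp12"); d=np.abs(a["p"].astype(int)-b["p"]).max(-1)>40
for nm,(u,w) in dict(movement=(351,114),loupe=(174,153),screwdriver=(438,170),dial=(322,206)).items(): print(nm,d[w-20:w+20,u-20:u+20].sum())
E
```

```text
30.75 [-0.38  0.47 -0.77] 0.052498830689666584 [0.47044382 0.34662284 0.17875401]
4026 ((0.45243924856185913, 0.340846449136734), (0.15074077248573303, 0.0322711318731308), 20.869644165039062) [0.09873523 0.10022457 0.10107515]
movement 0
loupe 0
screwdriver 0
dial 0
```

View pics/wr12.png

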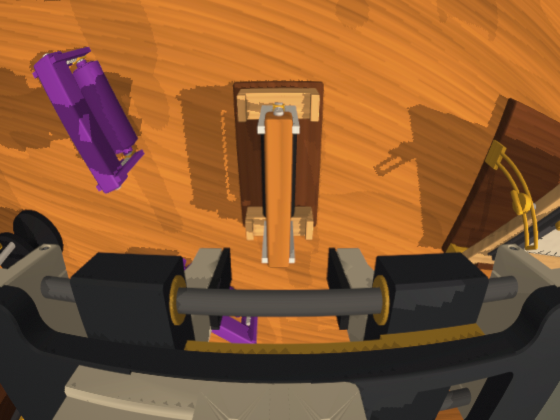

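View pics/sc12.png

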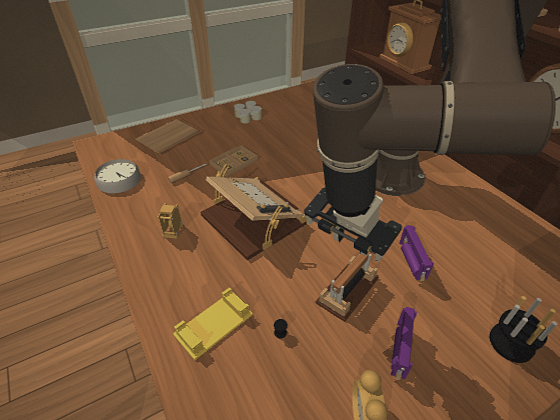

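The roller stands upright on the brown rest at wrist (279,180). Its handle top is at 0.100 m and it is centred on the rest. The gripper is clear and everything else is unmoved. Handing in.

```bash
python3 - <<'E'
from plant import r
print(r.close_job())
E
```

```text
the job is handed in; nothing more can be done
None
```

I rolled the dial down in one unbroken pass and stood the roller back upright on its wooden rest. The job was handed in at about 31 s, with the gripper clear and touching nothing.

**The pass:** The drum's contact line ran from y = +59 mm beside the clamp to about y = -78 mm, just past the free edge. It stayed within 0.1° of flat and within 1 mm of the dial's centre in height. Between-call readings put the pressure at about 9 to 11.5 N once rolling, with about 1 N of sensor noise. It was about 7.5 N while I was still building up to pressure at the start. I read force only between calls, so I did not see any peak between readings.

**Last checks:**
- **Roller:** the handle top is at 100 mm, as it should be when standing. Its centre is within 1 mm of the rest's centre and its heading within 1° of the rest's.
- **Other things:** before-and-after top pictures show no change at the dial, movement, loupe or screwdriver. The look-alikes were not touched.

**What went wrong on the way:**
- **First grasp missed:** the fingers closed above the handle without touching it. The wrist depth showed the fingertips about 29 mm behind the reported TCP, not 11 mm ahead as stated. I used the measured value from then on.
- **Regrip needed:** with the tool square to the dial, joint 3 came within 0.5° of its limit near the clamp. I put the roller back on the rest, gripped it again pitched by about 15.5°, and made the pass with that grip. The dial had not been touched before that.

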